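Clamp the push-up handle under the winged hold-down nut

ROBOT

A 6-joint arm with a two-finger parallel gripper is mounted at the origin on the work surface. World frame = base frame: x ahead of the robot, y to its left, z up, the work surface at z = 0. Lengths are in m, angles in rad, forces in N, time in s.
With the tool pointing down it reaches from about 0.275 to 0.725 m from the base axis. Payload 5.6 kg.
Tool frame: the origin (TCP) lies at the very end of the fingers, on their centre line; the grasp point (between the pads) lies bot.grip_point_offset behind it (bot.grip_point_offset is the distance from the TCP to the grasp point, in m); x points along the fingers, y is the direction in which the jaws open and shut, and the axes are right-handed (so a half turn about x gives the same grasp; the last joint's range is limited). The gripper opens to 85 mm and grips with 20 to 120 N. Pads are 22 mm wide; open, the fingers measure 114 mm over their backs; the gripper's body (76 mm by 85 mm) begins 54 mm behind the grasp point. The pads swing forward as they close: fully open they stand 13 mm farther back than shut.
Start: joints at [1.534, 0.255, 0.108, 0, -1.424, -0.285], TCP at [0.174, 0.522, 0.204] pointing down, gripper open.
Joint ranges: [-2.95, 2.95], [-1.21, 1.97], [-1.09, 1.5], [-2.87, 1.71], [-2.94, -0.07], [-3.05, 3.05]. Speed limits (rad/s): [2.57, 2.57, 3.14, 3.14, 3.14, 3.14].

INTERFACE

Orientations are given as a rotation vector (axis times angle).
In Python, from rig import bot gives the robot as it stands.
- The arm moves only by the tool send_rows, never from a script. Its argument "increments" is a list that holds one entry, the list of rows, each a list of 6 numbers: the shift along the world's x, y, z in m, then the turn, a rotation vector about the world's x, y, z in degrees. In form: [[[x, y, z, rx, ry, rz], ...]]. A call has exactly 10 rows; each row shifts and turns the pose as measured when the row begins; what a row does not reach is not made up. A row lasts 1/8 s, in which the tool goes at most 62.5 mm and 10.7 degrees, less where a joint would pass 70% of its speed; a pose out of reach is approached as far as the arm can. A call with a gripper value outside its range is refused whole. "claw" is the finger opening in m, from 0 to 0.0854, set as the call begins (left out, the last holds). The fingers move at their own pace and stop on an object; "grip_force" is the grip in N (left out, the last holds). Time passes only in rows, so rows that do not move let the fingers close, or fill a call up. It gives the time, the measured TCP pose, the force and the opening at its end, in the units of the state.
- bot.state(): the state, without advancing time (a new reading comes with each control period).
- bot.grab_frame(name): name is "scene" or "top"; returns a dict with "img" (384x512x3 uint8, blue, green, red), "z_map" (384x512 float32, m along the optical axis (not along the pixel's ray), 0 where there is no reading), "fx", "fy", "cx", "cy" (pixels), "k1" (the pictures are not rectified: a ray, as slopes to the right and down, at radius r is drawn at 1 + k1 r^2 times it, then the intrinsics apply), "rvec" (rotation vector, rad) and "tvec" (3), from world to camera coordinates, as OpenCV has them. Camera axes: x right, y down, z forward; pixel columns grow to the right and rows downward; lengths in m; the calibration is good to about 2 mm. A picture is of the moment at which its call begins.
- bot.close_job(): hands the job in, once; it reports no verdict.
The state is a dict: "time_s": time; "q": joint angles; "dq": joint speeds; "effort": joint torques, N m; "eef_pos": TCP position; "orientation": TCP orientation; "contact_force": force on the tool from outside, world axes, zero at the start; "ft_torque": the same for the moment, N m; "finger_gap": opening from 0.0 (shut) to 1.0 (fully open).
Only numpy, scipy, OpenCV 4.12 (cv2) and the standard library are available. Lean on these libraries where they do the work, as an engineer would, in place of code of your own. Each camera call takes 0.05 s, during which the arm holds its last target.

TASK

Slide the push-up handle on the blue clamping board forward until its toe is fully home against the stop under the strap. Then, pushing gently and working around the bridge and posts, tighten the four-winged brass nut until the strap's rubber foot presses the toe snugly: clearly tight, but not over-tightened. Leave the handle home and clamped, let go, and do not disturb the other things on the bench.

Things in the scene. Friction and masses are not known exactly. Their poses are not given: they have to be found in the camera images.
- board: Fixed blue clamping board, 315 x 160 x 10 mm. Origin: underside, on the axis of the upright stud; z up; x is the way the handle slides home. Top at z = 10 mm, x -265 to +50, y -80 to +80 mm. Steel guide rails 6 mm high beside the toe, inner faces y = +-22.5 mm, x -80 to -8 mm (2.5 mm play each side)
- stop (a point): Centre of the front face of the stop block, 4 mm above the board top; 8 mm before the stud axis. The toe's end must meet this face
- bridge (a point): Centre of the top face of a fixed yellow bridge bar over the nut's hub, along the board's y: 20 mm wide in x, 168 mm long, z 69 to 79 mm above the board's underside (a small steel end nut on it to 85 mm). It stands on two posts of 12 mm diameter at y = +-72 mm. It covers the hub, so the nut is worked by its wings before (-x) or behind the bridge
- handle: Loose aluminium push-up handle, 0.28 to 0.46 kg. Origin: centre of the underside, x along it towards the toe. Base bar 175 x 40 x 8 mm; two uprights, outer faces at x = -86 and +9 mm, 30 mm wide; black grip between. The flat toe runs from x = +9 to +87.5 mm. It lies on the board top, toe already between the rails, 25 to 45 mm short of the stop
- handle_toe (a point): Middle of the toe's end face, 4 mm above the underside of the handle
- handle_grip (a point): Middle of the handle's round grip, on its axis: 28 mm diameter, 79 mm long along the handle's x, 62 mm above the handle's underside, with 34 mm end collars; free below for fingers
- strap: Dark steel strap, 66 x 40 x 10 mm, moving only up and down on the stud, driven by the nut. Origin: underside, on the stud axis; it reaches from x = -46 to +20 mm, axes as the board's. Under it at x = -32 mm an 18 mm round rubber foot presses on the toe; how far it is screwed in differs each time: its tip is 7 to 10 mm below the strap's underside
- nut: Captive brass wing nut with four flat upright wings, on top of the strap. Origin: its underside, on the stud axis. Wings along its +x, -x, +y, -y axes (they turn with it), 5 mm thick, reaching 48 mm from the axis, z 3 to 21 mm; hub 20 mm diameter. Clockwise seen from above tightens; nut and strap go down 3 mm per radian. From the start to snug: 1.2 to 3.2 rad
- nut_hub (a point): On the nut's axis at mid height of its wings. Feel: loose, the nut turns with about 0.22 N m of friction and stays where it is left. Once the foot meets the toe each 10 N of pressure adds 0.03 N m. Snug is about 0.37 N m in all (50 N on the toe); 30 to 75 N is good, over 100 N spoils it. Robot force on nut or board: under 30 N
- dumbbell: Bystander: grey vinyl dumbbell, 150 mm long, 72 mm heads
- collar1: Bystander: yellow spring collar, ring of 52 mm with two grips
- collar2: Bystander: a second yellow spring collar
- exerciser: Bystander: orange finger exerciser with four buttons, 85 x 70 mm
- spare_handle: Bystander: a second push-up handle like the first, lying on the bench off the board
- jar: Bystander: glass jar with steel lid, 60 mm wide, 80 mm high
- screwdriver: Bystander: screwdriver lying on the bench
Things that resemble listed ones, but are neither listed nor needed, are in the scene too. Leave any green look-alike of the handle alone.

How it is judged:
On the way, in this order (a step that is already met when the one before it is completed fails the run):
1. the handle's toe is home against the stop, before the foot presses on it (x of handle_toe in the frame of board above -0.01 m and contact force between strap and handle below 3 N), for 0.2 s.
2. the strap's foot presses the toe with more than 30 N (contact force between strap and handle above 30 N), for 0.2 s.
At the end, for the whole second after the job is handed in: The toe is home (within 2.5 mm of the stop), the handle flat and straight on the board, the strap's rubber foot presses it with 30 to 75 N, and nut and handle are at rest, released (x of handle_toe in the frame of board above -0.0105 m and angle between the x axis of handle and the x axis of board, either way round below 0.1 rad and angle between handle's own z axis and vertical below 0.05 rad and contact force between strap and handle between 30 and 75 N and angular speed of nut below 0.05 rad/s and linear speed of handle below 0.01 m/s); the robot touches nothing.
It fails at once if over-tightened: the foot presses the handle with more than 100 N (contact force between strap and handle above 100 N).
It fails at once if the robot presses on the board, its posts, bridge, strap or nut with more than 30 N (contact force between the arm and board above 30 N).
It fails at once if a bystander is moved by more than 20 mm (distance of any of dumbbell, collar1, collar2, exerciser, spare_handle, jar, screwdriver from where it was at the start of the episode above 0.02 m).
It also fails if it takes over 72 s, if anything falls off the work surface, if the arm or the gripper's body presses on something with over 40 N, if the wrist force passes 120 N, or if a joint passes its speed limit or range.

## Working session

There is one attempt and no reset: what is moved stays moved. The work goes in short steps, Python scripts to look and compute and a tool call to move; the robot and the scene stay as the last step left them, time stands still between calls to the robot, and variables do not carry over. Pictures are saved under pics/ and viewed, and the job is handed in when it is done.

Besides the shell and the picture viewer there is one more tool, called in YAML: its name, and indented under it one key for each argument. send_rows: Moves the arm, as the interface text tells. Its arguments: {"type":"object","properties":{"increments":{"type":"array"},"claw":{"type":"number"},"grip_force":{"type":"number"}},"required":["increments"]}

```bash
mkdir -p pics; ls; cat > h.py <<'E'
import numpy as np, cv2
from rig import bot
def grab(n):
    f=bot.grab_frame(n); np.save(f'/tmp/{n}.npy',f,allow_pickle=True); return f
def load(n): return np.load(f'/tmp/{n}.npy',allow_pickle=True).item()
def rays(f,uv):
    uv=np.atleast_2d(np.float64(uv)); d=np.c_[(uv[:,0]-f['cx'])/f['fx'],(uv[:,1]-f['cy'])/f['fy']]
    s=d.copy()
    for _ in range(20): s=d/(1+f['k1']*(s**2).sum(1,keepdims=True))
    R,_=cv2.Rodrigues(np.float64(f['rvec'])); t=np.ravel(f['tvec'])
    return -R.T@t, (R.T@np.c_[s,np.ones(len(s))].T).T
def onplane(f,uv,z):
    c,d=rays(f,uv); return c+d*((z-c[2])/d[:,2])[:,None]
def bydepth(f,uv):
    uv=np.atleast_2d(uv).astype(int); c,d=rays(f,uv); zz=f['z_map'][uv[:,1],uv[:,0]]
    return c+d*zz[:,None]
def proj(f,P):
    P=np.atleast_2d(np.float64(P)); R,_=cv2.Rodrigues(np.float64(f['rvec'])); c=P@R.T+np.ravel(f['tvec'])
    s=c[:,:2]/c[:,2:]; s=s*(1+f['k1']*(s**2).sum(1,keepdims=True))
    return np.c_[s[:,0]*f['fx']+f['cx'],s[:,1]*f['fy']+f['cy']]
E
python3 - <<'E'
from h import *
s=bot.state(); print(s, bot.grip_point_offset)
for n in ('scene','top'):
    f=grab(n); cv2.imwrite(f'pics/{n}0.png',cv2.resize(f['img'],(800,600),interpolation=cv2.INTER_CUBIC))
    c,d=rays(f,[[256,192]]); print(n,c,d,f['fx'],f['k1'])
E
```

```text
pics
{'time_s': 0.0, 'q': array([ 1.53356915e+00,  2.55738776e-01,  1.07062556e-01, -5.23699540e-04,
       -1.42390260e+00, -2.84623097e-01]), 'dq': array([ 1.60410626e-04,  8.27723276e-05,  1.20281135e-03, -5.94549669e-04,
       -3.04516263e-03, -3.38476993e-05]), 'effort': array([-1.55739373e-03, -3.86625874e+01,  2.37943822e+01,  5.36495358e+00,
       -6.01733118e-03,  4.19484564e-06]), 'eef_pos': array([0.17372019, 0.52128462, 0.20331567]), 'orientation': array([-2.04783547,  0.3344548 ,  2.04844573]), 'contact_force': array([-0.22499181, -0.42573997, -1.18814068]), 'ft_torque': array([-0.00437403, -0.01019551,  0.00792001]), 'finger_gap': 0.9988409799031839} 0.0187
scene [0.99425675 0.55854928 1.27051806] [[-0.31501801 -0.40073745 -0.86033999]] 473.23843511882194 0.059778866877335565
top [0.23677164 0.00494078 1.51708567] [[ 0.22100198 -0.01702647 -0.97512604]] 494.86678012345857 -0.15560598694164823
```

View pics/scene0.png

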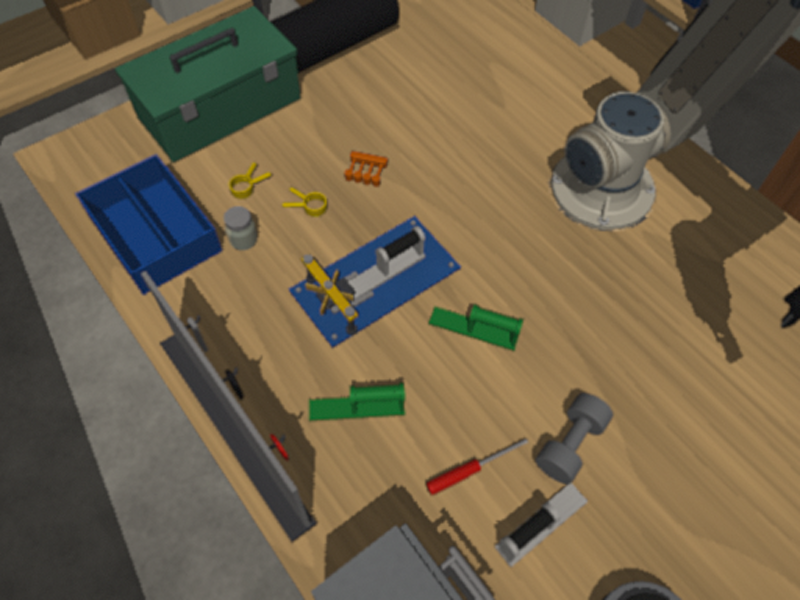

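View pics/top0.png

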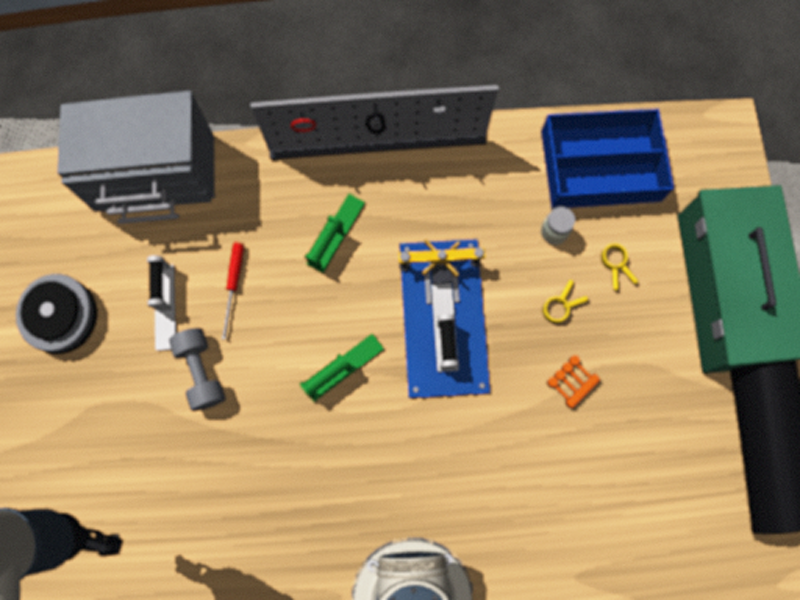

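The board is at about (445,318) in the top view and (375,280) in the scene view. There are four look-alike handles in the top view:
- The silver one on the board at (445,325).
- The silver spare at (160,300).
- Two green ones at (335,232) and (342,367).

The one meant is the silver one on the blue board, with its toe between the rails. I'll confirm that in an enlarged crop and measure.

```bash
python3 - <<'E'
from h import *
f=load('top'); g=load('scene')
a=cv2.resize(f['img'][145:260,245:325],None,fx=5,fy=5,interpolation=cv2.INTER_CUBIC)
b=cv2.resize(g['img'][130:230,178:300],None,fx=6,fy=6,interpolation=cv2.INTER_CUBIC)
cv2.imwrite('pics/ca.png',a); cv2.imwrite('pics/cb.png',b)
for n,fr in (('top',f),('scene',g)):
    hsv=cv2.cvtColor(fr['img'],cv2.COLOR_BGR2HSV)
    m=cv2.inRange(hsv,(105,120,60),(125,255,255))
    cs,_=cv2.findContours(m,cv2.RETR_EXTERNAL,cv2.CHAIN_APPROX_NONE)
    for c in cs:
        if cv2.contourArea(c)<150: continue
        P=onplane(fr,c[:,0,:],0.010)
        r=cv2.minAreaRect(np.float32(P[:,:2]*1000)); print(n,r, cv2.boundingRect(c))
        print(cv2.boxPoints(r).round(1).tolist())
E
```

```text
top ((517.6383666992188, -104.95748901367188), (156.7447052001953, 269.70184326171875), 88.84691619873047) (258, 167, 55, 87)
[[381.20001220703125, -180.60000610351562], [650.9000244140625, -186.0], [654.0, -29.299999237060547], [384.3999938964844, -23.899999618530273]]
top ((859.5667114257812, -483.16265869140625), (203.28326416015625, 266.23468017578125), 1.0029270648956299) (347, 71, 84, 61)
[[755.5999755859375, -351.79998779296875], [760.2999877929688, -618.0], [963.5, -614.5], [958.9000244140625, -348.29998779296875]]
scene ((670.1495361328125, -102.64875030517578), (155.0888671875, 52.58396530151367), 89.4660415649414) (186, 180, 38, 41)
[[643.0999755859375, -179.89999389648438], [695.7000122070312, -180.39999389648438], [697.2000122070312, -25.399999618530273], [644.5999755859375, -24.899999618530273]]
scene ((510.61859130859375, -99.67475128173828), (156.7431640625, 248.46270751953125), 88.84996032714844) (208, 139, 86, 72)
[[384.79998779296875, -175.5], [633.2999877929688, -180.5], [636.4000244140625, -23.799999237060547], [388.0, -18.799999237060547]]
scene ((833.294677734375, -496.15985107421875), (304.5678405761719, 190.7452392578125), 89.93474578857422) (49, 100, 92, 88)
[[737.7000122070312, -648.2999877929688], [928.5, -648.5999755859375], [928.7999877929688, -344.0], [738.0999755859375, -343.79998779296875]]
```

View pics/ca.png

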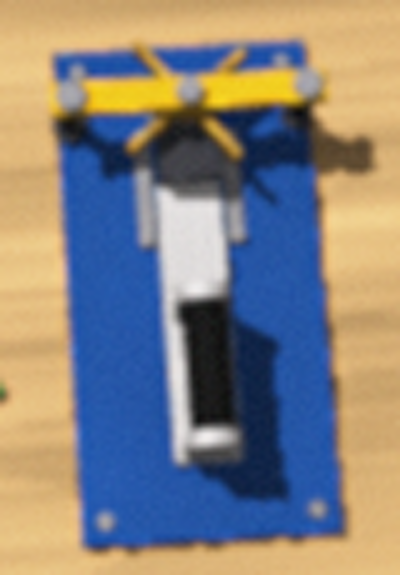

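View pics/cb.png

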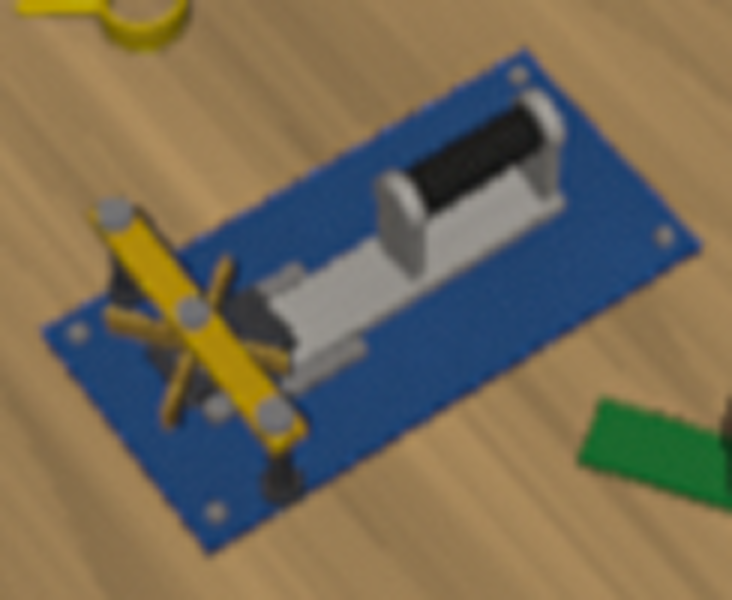

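The crops confirm it: a silver handle on the blue board, its toe between the rails and under the strap. The bridge bolts are at (72,95), (190,90) and (308,83) in the top crop, and the wings lie at about ±45°. Next I'll triangulate.

```bash
cat >> h.py <<'E'
def ta(u,v): return [245+(u+.5)/5-.5,145+(v+.5)/5-.5]
def sb(u,v): return [178+(u+.5)/6-.5,130+(v+.5)/6-.5]
def tri(f,uv,g,uw):
    c1,d1=rays(f,[uv]); c2,d2=rays(g,[uw]); d1=d1[0];d2=d2[0]
    A=np.c_[d1,-d2]; x=np.linalg.lstsq(A,c2-c1,rcond=None)[0]
    p=c1+d1*x[0]; q=c2+d2*x[1]; return (p+q)/2, np.linalg.norm(p-q)
E
python3 - <<'E'
from h import *
f=load('top'); g=load('scene')
pts={'boltL':((72,95),(116,213)),'boltC':((190,90),(193,312)),'boltR':((308,83),(277,413)),
'scrFL':((78,72),(216,512)),'scrFR':((281,60),(79,332)),'scrNL':((107,520),(664,237)),'scrNR':((317,508),(518,75)),
'cFL':((55,52),(209,553)),'cFR':((303,42),(42,330)),'cNL':((85,548),(702,245)),'cNR':((344,535),(524,48)),
}
# scene: left of board(+y)?? 
for k,(a,b) in pts.items():
    if k=='boltL': b=(277,413)
    if k=='boltR': b=(116,213)
    p,e=tri(f,ta(*a),g,sb(*b)); print(k,(p*1000).round(1),'gap',round(e*1000,1))
for k,b in (('gripNearTop',((213,438),(543,95))),('gripFar',((203,290),(395,180)))):
    p,e=tri(f,ta(*b[0]),g,sb(*b[1])); print(k,(p*1000).round(1),round(e*1000,1))
E
```

```text
boltL [647.8 -34.7  82.3] gap 3.0
boltC [ 646.7 -106.8   80. ] gap 1.2
boltR [ 645.2 -178.1   81. ] gap 2.1
scrFL [683.7 -42.    9.8] gap 2.3
scrFR [ 681.2 -171.1   11.2] gap 2.9
scrNL [398.8 -37.1   7.8] gap 3.0
scrNR [ 396.4 -166.5    9.5] gap 1.2
cFL [698.9 -28.    5.2] gap 3.9
cFR [ 694.2 -187.2    4.6] gap 2.6
cNL [383.4 -22.8   3.3] gap 2.1
cNR [ 379.3 -182.4    3.5] gap 0.5
gripNearTop [ 433.1 -100.8   92.6] 0.7
gripFar [ 522.7 -104.3   88.9] 2.5
```

```bash
python3 - <<'E'
from h import *
from scipy.spatial.transform import Rotation as Ro
f=load('top'); g=load('scene')
a=cv2.resize(f['img'][150:182,252:312],None,fx=13,fy=13,interpolation=cv2.INTER_CUBIC)
b=cv2.resize(g['img'][165:207,190:230],None,fx=14,fy=14,interpolation=cv2.INTER_CUBIC)
cv2.imwrite('pics/cc.png',a); cv2.imwrite('pics/cd.png',b)
print(Ro.from_rotvec(bot.state()['orientation']).as_matrix().round(3))
for k,uv,z in (('barNL',(177,463),.018),('barNR',(242,461),.018),('barFL',(160,190),.018),('barFR',(222,185),.018)):
    print(k,(onplane(f,ta(*uv),z)*1000).round(1))
for k,uv,z in (('barNR',(563,205),.018),):print(k,(onplane(g,sb(*uv),z)*1000).round(1))
# depth samples of grip
for fr,n in ((f,'top'),(g,'scene')):
    hh,ww=np.mgrid[0:384,0:512]; P=bydepth(fr,np.c_[ww.ravel(),hh.ravel()]).reshape(384,512,3)
    R=np.array([[np.cos(-.0170),np.sin(-.0170)],[-np.sin(-.0170),np.cos(-.0170)]])
    B=(P[...,:2]-[.6466,-.1067])@R.T
    m=(abs(B[...,1])<.03)&(B[...,0]>-.3)&(B[...,0]<-.05)&(P[...,2]>.06)&(P[...,2]<.12)
    q=B[m];zz=P[...,2][m]; print(n,m.sum(),(q.min(0)*1e3).round(),(q.max(0)*1e3).round(),(np.percentile(zz,[50,95])*1e3).round(1), (q.mean(0)*1e3).round(1))
    m=(np.hypot(B[...,0],B[...,1])<.05)&(P[...,2]>.03)&(P[...,2]<.066)&(abs(B[...,0])>.014)
    print(np.c_[B[m]*1e3,P[...,2][m]*1e3].round(0).tolist()[::4])
E
```

```text
[[-0.    -0.316 -0.949]
 [-0.002 -0.949  0.316]
 [-1.     0.002 -0.   ]]
barNL [[430.  -83.4  18. ]]
barNR [[ 428.2 -123.    18. ]]
barFL [[601.6 -87.6  18. ]]
barFR [[ 601.9 -126.6   18. ]]
barNR [[433.1 -79.   18. ]]
top 333 [-217.  -17.] [-119.   16.] [83.3 89.5] [-168.3    0.9]
[[38.0, 28.0, 63.0], [35.0, 28.0, 52.0], [30.0, 26.0, 57.0], [28.0, -36.0, 52.0], [25.0, 17.0, 62.0], [27.0, 22.0, 45.0], [20.0, -20.0, 61.0], [23.0, 20.0, 47.0], [15.0, -19.0, 65.0], [-16.0, -14.0, 64.0], [-15.0, -8.0, 50.0], [-19.0, 29.0, 61.0], [-16.0, 16.0, 48.0], [-14.0, 3.0, 38.0], [-17.0, -9.0, 45.0], [-22.0, 33.0, 62.0], [-17.0, 13.0, 39.0], [-21.0, 1.0, 51.0], [-20.0, -11.0, 45.0], [-26.0, -22.0, 63.0], [-19.0, 19.0, 38.0], [-20.0, 7.0, 39.0], [-22.0, -5.0, 41.0], [-23.0, -17.0, 44.0], [-29.0, 36.0, 64.0], [-25.0, 14.0, 46.0], [-25.0, 1.0, 42.0], [-27.0, -11.0, 47.0], [-32.0, -22.0, 65.0], [-26.0, 20.0, 38.0], [-29.0, 8.0, 45.0], [-29.0, -5.0, 44.0], [-29.0, -17.0, 40.0], [-31.0, 20.0, 46.0], [-31.0, 8.0, 44.0], [-32.0, -5.0, 42.0], [-34.0, -16.0, 48.0], [-34.0, 17.0, 44.0], [-34.0, 5.0, 39.0], [-
[... 789 characters left out ...]
0], [-40.0, 2.0, 36.0], [27.0, -32.0, 49.0], [20.0, -19.0, 61.0], [-24.0, -1.0, 42.0], [-35.0, 5.0, 40.0], [-43.0, 16.0, 46.0], [22.0, -23.0, 51.0], [-21.0, 5.0, 47.0], [-32.0, 8.0, 41.0], [-42.0, 16.0, 42.0], [16.0, -16.0, 49.0], [-29.0, 7.0, 36.0], [-38.0, 17.0, 40.0], [-18.0, 21.0, 59.0], [-32.0, 21.0, 46.0], [20.0, -17.0, 40.0], [-18.0, 26.0, 60.0], [-31.0, 33.0, 57.0], [-17.0, 27.0, 57.0], [-26.0, 35.0, 59.0], [16.0, -7.0, 37.0], [-21.0, 33.0, 55.0], [20.0, -5.0, 38.0], [17.0, 14.0, 61.0], [-24.0, 38.0, 54.0], [22.0, 17.0, 65.0], [23.0, 19.0, 62.0], [25.0, 21.0, 60.0], [22.0, 22.0, 53.0], [27.0, 24.0, 56.0], [36.0, 29.0, 66.0], [16.0, 19.0, 32.0], [36.0, 33.0, 60.0], [36.0, 30.0, 43.0]]
```

View pics/cc.png

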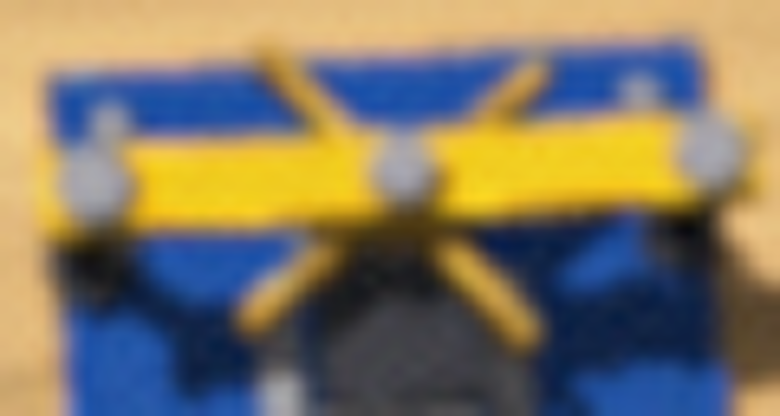

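View pics/cd.png

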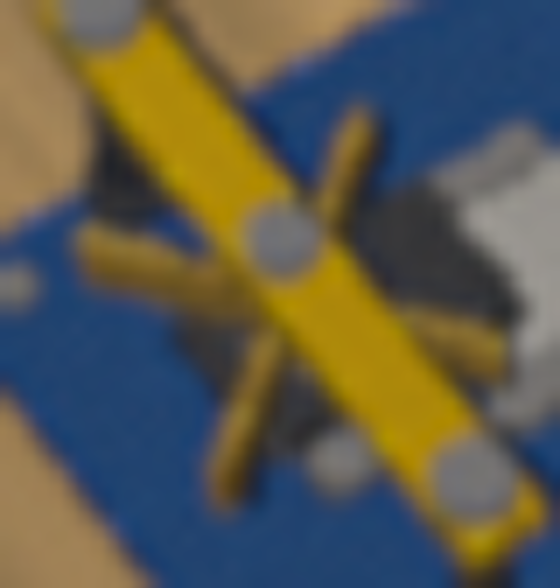

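Measured in the board frame:
- **Stud:** at (0.6466, -0.1067), yaw about -1°.
- **Handle:** near end at board x ≈ -217, so about 34 mm to push.
- **Nut:** wing tops at z ≈ 62 mm, nut underside about 41 mm.

Next I move behind the handle with the fingers shut.

send_rows:
  increments:
    - [[0.016,-0.042,0,0,0,1.75],[0.016,-0.042,0,0,0,1.75],[0.016,-0.042,0,0,0,1.75],[0.016,-0.042,0,0,0,1.75],[0.016,-0.042,0,0,0,1.75],[0.016,-0.042,0,0,0,1.75],[0.016,-0.042,0,0,0,1.75],[0.016,-0.042,0,0,0,1.75],[0.016,-0.042,0,0,0,1.75],[0.016,-0.042,0,0,0,1.75]]
  claw: 0
  grip_force: 30

```text
time_s: 1.35
eef_pos: [0.3338, 0.0876, 0.1987]
orientation: [2.216, -0.01, -2.218]
contact_force: [1.5, 1.1, 0.0]
finger_gap: 0.002
```

send_rows:
  increments:
    - [[0.014,-0.038,0,0,0,0],[0.014,-0.038,0,0,0,0],[0.014,-0.038,0,0,0,0],[0.014,-0.038,0,0,0,0],[0.014,-0.038,0,0,0,0],[0,0,-0.02,0,0,0],[0,0,-0.02,0,0,0],[0,0,-0.02,0,0,0],[0,0,-0.02,0,0,0],[0,0,0,0,0,0]]

```text
time_s: 2.6
eef_pos: [0.4023, -0.1127, 0.1136]
orientation: [2.214, -0.017, -2.229]
contact_force: [1.1, -0.6, 1.5]
finger_gap: -0.003
```

```bash
cat >> h.py <<'E'
from scipy.spatial.transform import Rotation as Ro
STUD=np.array([.6466,-.1067]); YAW=-.017
def st():
    s=bot.state(); R=Ro.from_rotvec(s['orientation']).as_matrix()
    c,si=np.cos(YAW),np.sin(YAW); Q=np.array([[c,si],[-si,c]])
    b=Q@(s['eef_pos'][:2]-STUD); F=Q@s['contact_force'][:2]
    print('t',s['time_s'],'board xy',(b*1e3).round(1),'z',round(s['eef_pos'][2]*1e3,1),'world',s['eef_pos'].round(4),'jaw yaw',np.degrees(np.arctan2(R[1,1],R[0,1])).round(2),'tilt',R[:,0].round(3),'Fb',F.round(2),round(s['contact_force'][2],2),'T',s['ft_torque'].round(3))
E
python3 - <<'E'
from h import *
st()
f=grab('scene'); cv2.imwrite('pics/s1.png',cv2.resize(f['img'][80:260,150:390],(800,600),interpolation=cv2.INTER_CUBIC))
E
```

```text
t 2.6 board xy [-244.2  -10.2] z 113.6 world [ 0.4023 -0.1127  0.1136] jaw yaw -90.43 tilt [-0.007 -0.007 -1.   ] Fb [ 1.09 -0.6 ] 1.46 T [-0.015  0.037  0.032]
```

View pics/s1.png

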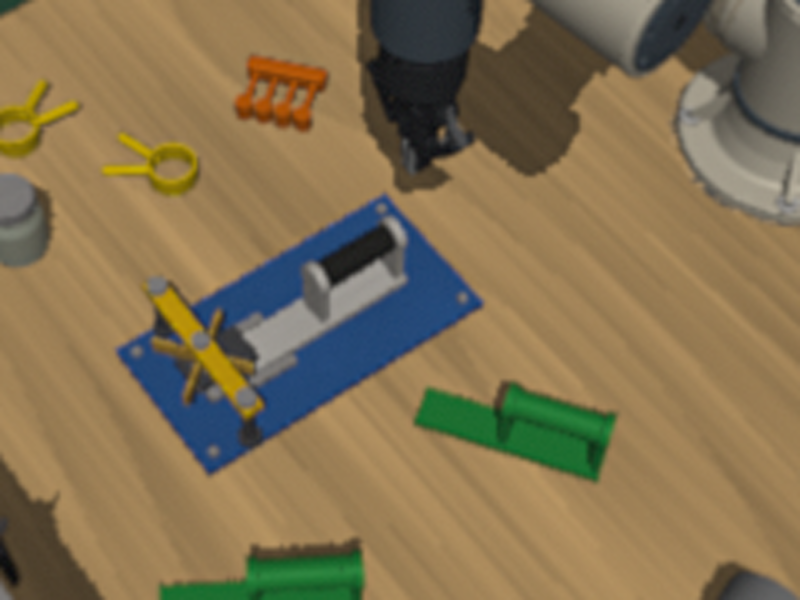

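send_rows:
  increments:
    - [[0,0.003,-0.018,0,0,0],[0,0.003,-0.018,0,0,0],[0,0.003,-0.018,0,0,0],[0,0,-0.012,0,0,0],[0,0,0,0,0,-0.5],[0.004,0,0,0,0,0],[0.004,0,0,0,0,0],[0.004,0,0,0,0,0],[0.004,0,0,0,0,0],[0.004,0,0,0,0,0]]

```text
time_s: 3.9
eef_pos: [0.4296, -0.1041, 0.0541]
orientation: [-2.226, 0.027, 2.211]
contact_force: [-4.6, 1.2, 3.1]
finger_gap: -0.006
```

```bash
python3 - <<'E'
from h import *
st()
E
```

```text
t 3.9 board xy [-217.    -1.1] z 54.1 world [ 0.4296 -0.1041  0.0541] jaw yaw -90.87 tilt [ 0.007 -0.009 -1.   ] Fb [-4.67  1.16] 3.06 T [ 0.002  1.42  -0.016]
```

send_rows:
  increments:
    - [[0.003,0,0,0,0,0],[0.003,0,0,0,0,0],[0.003,0,0,0,0,0],[0.003,0,0,0,0,0],[0.003,0,0,0,0,0],[0.002,0,0,0,0,0],[0.002,0,0,0,0,0],[0.002,0,0,0,0,0],[0.002,0,0,0,0,0],[0.002,0,0,0,0,0]]

```text
time_s: 5.15
eef_pos: [0.454, -0.1044, 0.0535]
orientation: [-2.221, 0.028, 2.216]
contact_force: [-3.8, -0.3, 2.4]
finger_gap: -0.001
```

```bash
cat > look.py <<'E'
from h import *
import sys
st()
g=grab('scene'); f=grab('top')
k=sys.argv[1]
a=cv2.resize(f['img'][145:260,245:325],None,fx=5,fy=5,interpolation=cv2.INTER_CUBIC)
b=cv2.resize(g['img'][130:230,178:300],None,fx=6,fy=6,interpolation=cv2.INTER_CUBIC)[:575]
cv2.imwrite(f'pics/L{k}.png',cv2.resize(np.hstack([a[:575],b]),None,fx=.7,fy=.7))
E
python3 look.py 1
```

```text
t 5.15 board xy [-192.6   -1. ] z 53.5 world [ 0.454  -0.1044  0.0535] jaw yaw -90.89 tilt [ 0.002 -0.009 -1.   ] Fb [-3.82 -0.32] 2.45 T [0.049 1.237 0.028]
```

View pics/L1.png

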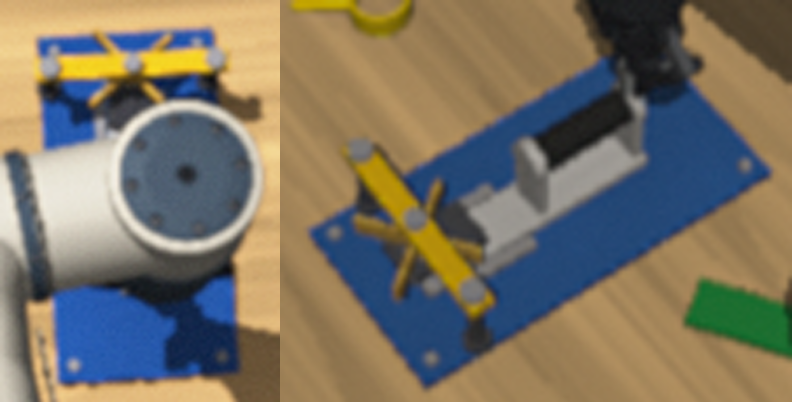

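```bash
cat >> h.py <<'E'
def toB(p):
    c,si=np.cos(YAW),np.sin(YAW); return (np.atleast_2d(p)[:,:2]-STUD)@np.array([[c,si],[-si,c]]).T*1e3
E
python3 - <<'E'
from h import *
g=load('scene')
for uv in ((563,205),(521,226),(427,278),(383,304)): print(uv,toB(onplane(g,sb(*uv),.018)).round(1))
b=cv2.resize(g['img'][135:195,220:290],None,fx=10,fy=10,interpolation=cv2.INTER_CUBIC); cv2.imwrite('pics/h1.png',b)
E
```

```text
(563, 205) [[-214.    24.1]]
(521, 226) [[-187.9   21.8]]
(427, 278) [[-128.4   19.3]]
(383, 304) [[-100.5   18.9]]
```

View pics/h1.png

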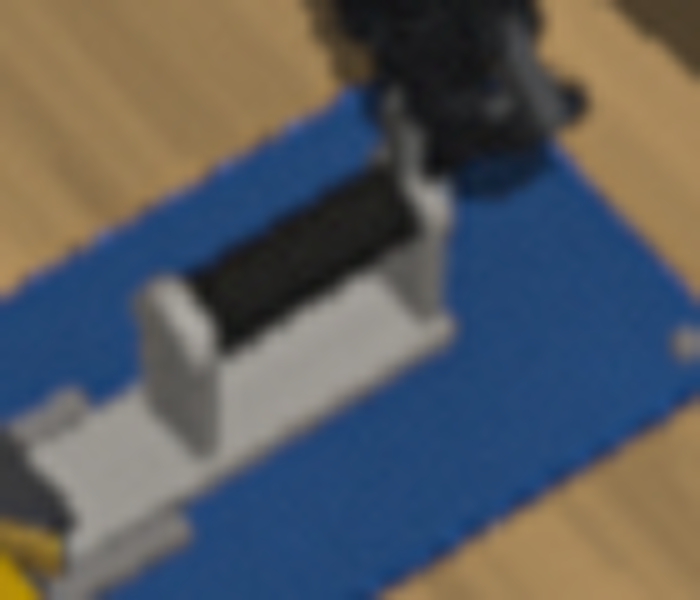

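The handle has moved about 26 mm and is straight, with a few mm left.

send_rows:
  increments:
    - [[0.0015,0,0,0,0,0],[0.0015,0,0,0,0,0],[0.0015,0,0,0,0,0],[0.001,0,0,0,0,0],[0.001,0,0,0,0,0],[0.001,0,0,0,0,0],[0.001,0,0,0,0,0],[0.001,0,0,0,0,0],[0.001,0,0,0,0,0],[0.001,0,0,0,0,0]]

```text
time_s: 6.5
eef_pos: [0.4614, -0.1046, 0.0526]
orientation: [-2.21, 0.028, 2.226]
contact_force: [-5.7, 1.2, 5.4]
finger_gap: 0.001
```

```bash
python3 -c "
from h import *
st()"
```

```text
t 6.5 board xy [-185.2   -1. ] z 52.6 world [ 0.4614 -0.1046  0.0526] jaw yaw -90.93 tilt [-0.007 -0.009 -1.   ] Fb [-5.68  1.14] 5.37 T [0.129 2.175 0.009]
```

send_rows:
  increments:
    - [[0.0015,0,0,0,0,0],[0.0015,0,0,0,0,0],[0.0015,0,0,0,0,0],[0.0015,0,0,0,0,0],[0.0015,0,0,0,0,0],[0.0015,0,0,0,0,0],[0.002,0,0,0,0,0],[0.002,0,0,0,0,0],[0.002,0,0,0,0,0],[0.002,0,0,0,0,0]]

```text
time_s: 7.75
eef_pos: [0.4602, -0.1052, 0.0497]
orientation: [-2.168, 0.032, 2.264]
contact_force: [-9.1, 0.9, 6.8]
finger_gap: 0.003
```

```bash
python3 -c "
from h import *
st()
g=grab('scene')
b=cv2.resize(g['img'][135:195,220:290],None,fx=10,fy=10,interpolation=cv2.INTER_CUBIC); cv2.imwrite('pics/h2.png',b)"
```

```text
t 7.75 board xy [-186.4   -1.6] z 49.7 world [ 0.4602 -0.1052  0.0497] jaw yaw -91.09 tilt [-0.043 -0.009 -0.999] Fb [-9.16  0.78] 6.77 T [ 0.369  3.063 -0.016]
```

View pics/h2.png

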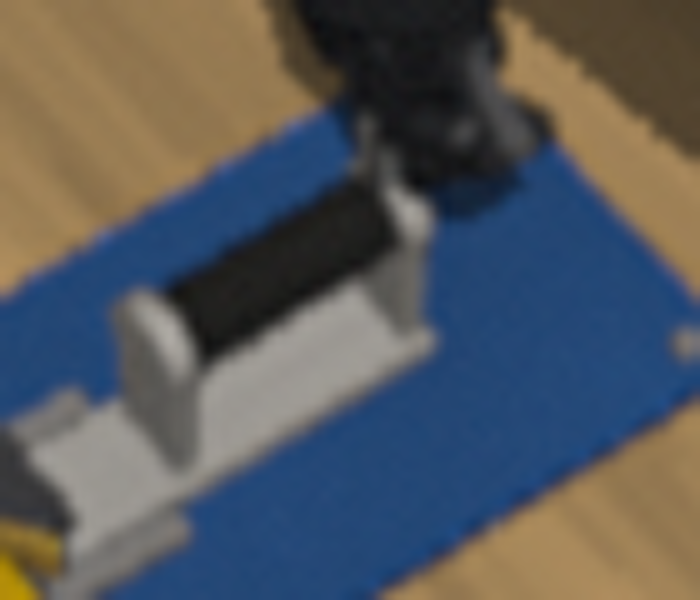

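It stopped moving and the force rose, so the toe looks home. I'll back off, level the tool, lift and check.

send_rows:
  increments:
    - [[-0.008,0,0,0,0,0],[-0.015,0,0,0,-1.2,0],[-0.015,0,0,0.5,-1.2,0],[0,0,0.02,0,0,0],[0,0,0.03,0,0,0],[0,0,0.03,0,0,0],[-0.02,0.02,0.01,0,0,0],[-0.02,0.04,0,0,0,0],[0,0.04,0,0,0,0],[0,0.03,0,0,0,0]]

```text
time_s: 9.05
eef_pos: [0.3893, 0.0293, 0.1455]
orientation: [-2.237, 0.018, 2.176]
contact_force: [0.0, -0.3, 0.5]
finger_gap: 0.001
```

```bash
python3 look.py 2; python3 - <<'E'
from h import *
g=load('scene');f=load('top')
b=cv2.resize(g['img'][135:195,220:290],None,fx=10,fy=10,interpolation=cv2.INTER_CUBIC); cv2.imwrite('pics/h3.png',b)
b=cv2.resize(f['img'][150:245,250:320],None,fx=8,fy=6.3,interpolation=cv2.INTER_CUBIC); cv2.imwrite('pics/h4.png',cv2.resize(f['img'][155:250,250:320],None,fx=6,fy=6,interpolation=cv2.INTER_CUBIC))
E
```

```text
t 9.05 board xy [-259.6  131.6] z 145.5 world [0.3893 0.0293 0.1455] jaw yaw -91.28 tilt [ 0.028  0.006 -1.   ] Fb [ 0.03 -0.29] 0.55 T [-0.06  -0.035  0.022]
```

View pics/h3.png

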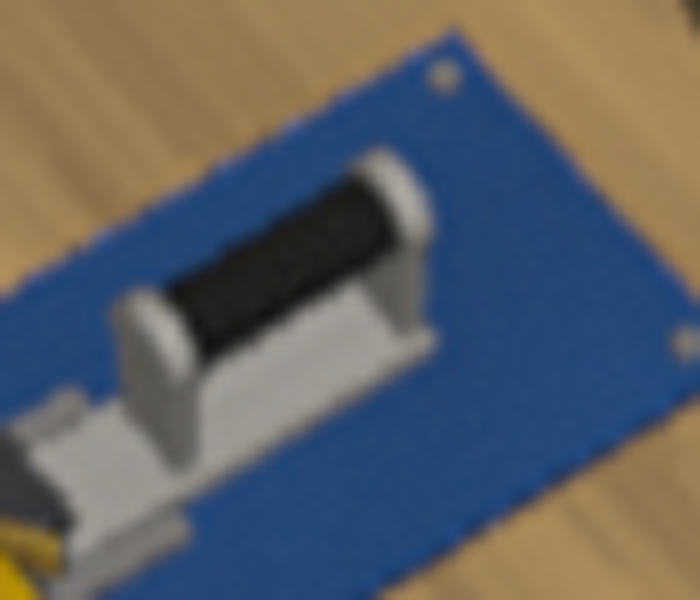

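View pics/h4.png

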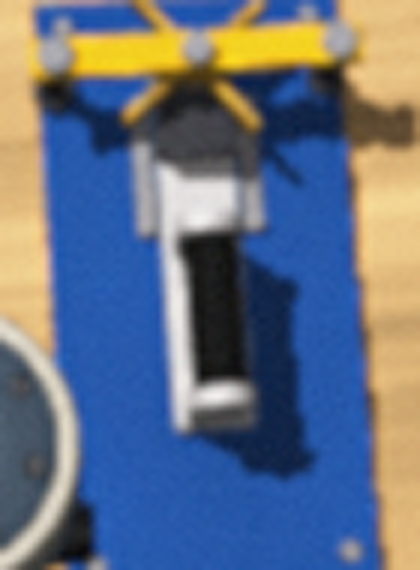

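```bash
python3 - <<'E'
from h import *
f=load('top'); g=load('scene')
for uv in ((180,432),(252,427)):
    p=[250+(uv[0]+.5)/6-.5,155+(uv[1]+.5)/6-.5]; print(toB(onplane(f,p,.018)).round(1))
p=[220+43.7-.5,135+34.0-.5]; print(toB(onplane(g,p,.018)).round(1))
for fr,n in ((f,'top'),(g,'scene')):
    hh,ww=np.mgrid[0:384,0:512]; P=bydepth(fr,np.c_[ww.ravel(),hh.ravel()])
    B=toB(P)
    m=(abs(B[:,1])<24)&(B[:,0]>-300)&(B[:,0]<-60)&(P[:,2]>.06)&(P[:,2]<.12)
    q=B[m]; print(n,m.sum(),q.min(0).round(),q.max(0).round(),q.mean(0).round(1))
    blk=m&(fr['img'].reshape(-1,3).max(1)<60); vx,vy,_,_=cv2.fitLine(np.float32(B[blk]),cv2.DIST_L2,0,.01,.01).ravel(); print('grip yaw',np.degrees(np.arctan(vy/vx)).round(2))
E
```

```text
[[-184.2   18.7]]
[[-183.9  -18.2]]
[[-181.9   23.3]]
top 329 [-182.  -16.] [-85.  17.] [-135.2    1.2]
grip yaw 1.11
scene 318 [-182.  -16.] [-84.  19.] [-131.     6.3]
grip yaw 0.24
```

The toe is home: the bar's near end is at -184/-182 against -183 expected, and both uprights match. Next, over to behind the front-right wing.

send_rows:
  increments:
    - [[0.036,-0.031,0,0,0.8,0],[0.036,-0.031,0,0,0.8,0],[0.036,-0.031,0,0,0,0],[0.036,-0.031,0,0,0,0],[0.036,-0.031,0,0,0,0],[0.03,-0.026,0,0,0,0],[0.006,-0.005,0,0,0,0],[0,0,-0.02,0,0,0],[0,0,-0.01,0,0,0],[0,0,0,0,0,0]]

```text
time_s: 10.4
eef_pos: [0.6167, -0.1649, 0.1151]
orientation: [-2.226, 0.008, 2.192]
contact_force: [-0.4, -0.6, 0.8]
finger_gap: 0.004
```

```bash
python3 look.py 3
```

```text
t 10.4 board xy [-28.9 -58.7] z 115.1 world [ 0.6167 -0.1649  0.1151] jaw yaw -90.91 tilt [ 0.016  0.009 -1.   ] Fb [-0.37 -0.64] 0.8 T [-0.094  0.098  0.065]
```

View pics/L3.png

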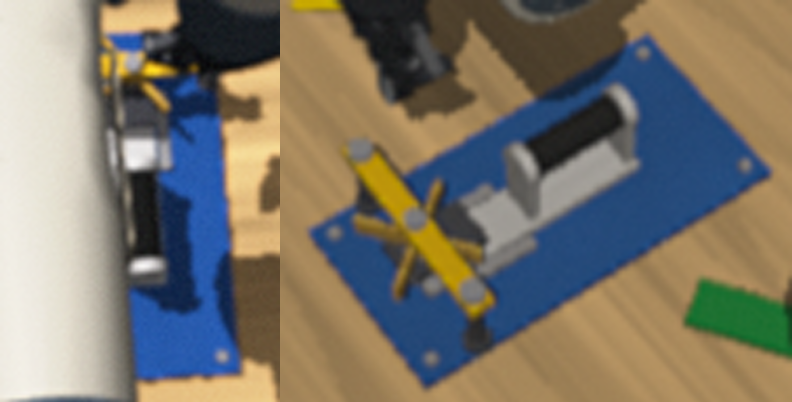

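send_rows:
  increments:
    - [[-0.003,0,0,-0.5,0.9,0],[-0.001,0,0,0,0,0],[0,0,-0.015,0,0,0],[0,0,-0.015,0,0,0],[0,0,-0.015,0,0,0],[0,0,-0.012,0,0,0],[0,0,-0.006,0,0,0],[0,0,0,0,0,0],[0,0,0,0,0,0],[0,0,0,0,0,0]]

```text
time_s: 11.75
eef_pos: [0.6133, -0.1645, 0.05]
orientation: [-2.217, 0.018, 2.212]
contact_force: [-0.5, -0.1, -0.4]
finger_gap: 0.001
```

```bash
python3 look.py 4
```

```text
t 11.75 board xy [-32.3 -58.4] z 50.0 world [ 0.6133 -0.1645  0.05  ] jaw yaw -90.85 tilt [ 0.002 -0.001 -1.   ] Fb [-0.52 -0.11] -0.43 T [-0.029 -0.026 -0.039]
```

View pics/L4.png

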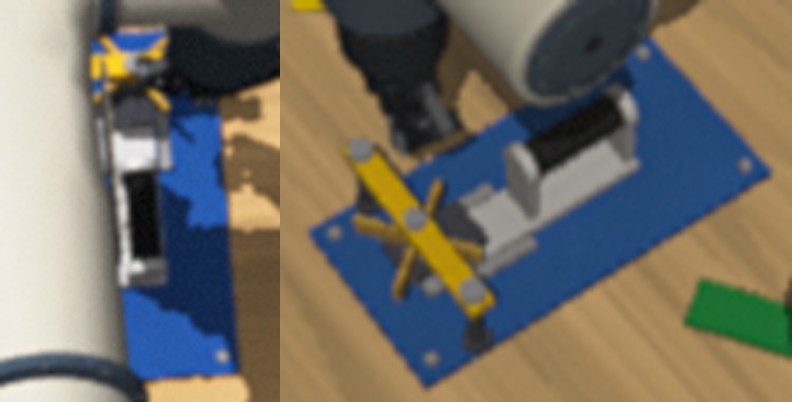

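send_rows:
  increments:
    - [[0,0.003,0,0,0,0],[0,0.003,0,0,0,0],[0,0.002,0,0,0,0],[0,0.002,0,0,0,0],[0,0.002,0,0,0,0],[0,0.002,0,0,0,0],[0,0.002,0,0,0,0],[0,0.002,0,0,0,0],[0,0.002,0,0,0,0],[0,0.002,0,0,0,0]]

```text
time_s: 13.1
eef_pos: [0.6136, -0.1409, 0.0505]
orientation: [-2.219, 0.018, 2.211]
contact_force: [-0.9, 1.0, -0.4]
finger_gap: -0.002
```

```bash
python3 look.py 5
```

```text
t 13.1 board xy [-32.4 -34.8] z 50.5 world [ 0.6136 -0.1409  0.0505] jaw yaw -90.85 tilt [ 0.003 -0.001 -1.   ] Fb [-0.88  0.96] -0.37 T [0.038 0.011 0.018]
```

View pics/L5.png

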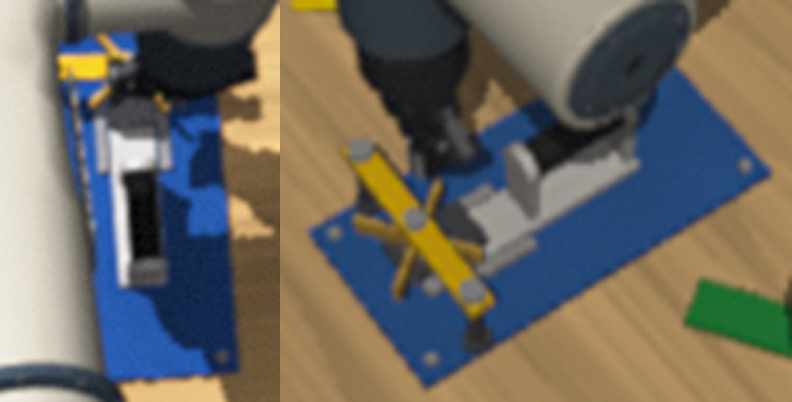

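send_rows:
  increments:
    - [[0,0.002,0,0,0,0],[0,0.002,0,0,0,0],[0,0.002,0,0,0,0],[0,0.002,0,0,0,0],[0,0.002,0,0,0,0],[0,0.002,0,0,0,0],[0,0.002,0,0,0,0],[0,0.002,0,0,0,0],[0,0.002,0,0,0,0],[0,0.002,0,0,0,0]]

```text
time_s: 14.45
eef_pos: [0.6136, -0.1196, 0.0505]
orientation: [-2.218, 0.018, 2.211]
contact_force: [-0.5, 0.2, 0.1]
finger_gap: -0.002
```

```bash
python3 look.py 6
```

```text
t 14.45 board xy [-32.8 -13.4] z 50.5 world [ 0.6136 -0.1196  0.0505] jaw yaw -90.85 tilt [ 0.003 -0.001 -1.   ] Fb [-0.53  0.16] 0.12 T [-0.017 -0.021  0.044]
```

View pics/L6.png

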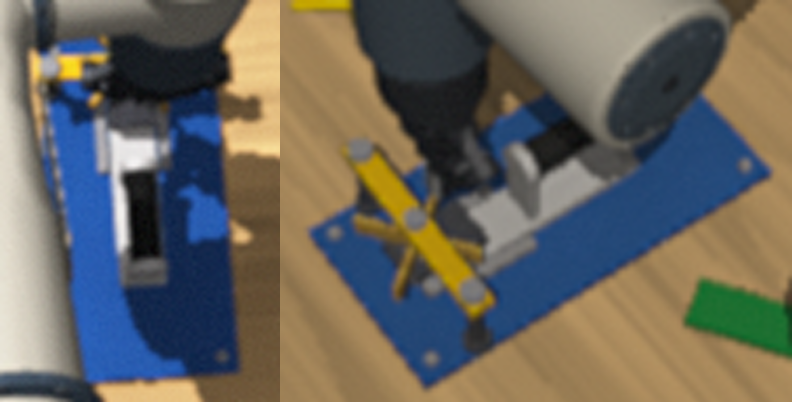

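```bash
python3 - <<'E'
from h import *
g=load('scene'); s=bot.state()
x0,y0=205,150
im=cv2.resize(g['img'][y0:y0+60,x0:x0+70],None,fx=10,fy=10,interpolation=cv2.INTER_CUBIC)
def W(bx,by,z):
    c,si=np.cos(YAW),np.sin(YAW); return [STUD[0]+(c*bx-si*by)/1e3,STUD[1]+(si*bx+c*by)/1e3,z/1e3]
def dot(P,col):
    p=(proj(g,P)[0]-[x0,y0]+.5)*10-.5; cv2.circle(im,tuple(int(v) for v in p),4,col,-1)
dot(s['eef_pos'],(0,0,255))
dot(s['eef_pos']+[0,0,.03],(0,255,255))
for a in (45,135,225,315):
    dot(W(48*np.cos(np.radians(a)),48*np.sin(np.radians(a)),62),(255,0,255))
dot(W(0,0,85),(0,255,0))
cv2.imwrite('pics/z6.png',im)
hh,ww=np.mgrid[140:200,205:275]; P=bydepth(g,np.c_[ww.ravel(),hh.ravel()]); B=toB(P)
m=(g['img'][hh.ravel(),ww.ravel()].max(1)<75)&(P[:,2]>.045)&(P[:,2]<.13)&(B[:,1]<30)
for lo in range(45,130,10):
    k=m&(P[:,2]*1e3>=lo)&(P[:,2]*1e3<lo+10)
    if k.any(): print(lo,k.sum(),B[k].min(0).round(),B[k].max(0).round())
E
```

```text
45 11 [-39. -18.] [30. 27.]
55 1 [-119.   14.] [-119.   14.]
65 25 [-149.   11.] [-99.  18.]
75 88 [-143.   -9.] [-26.  17.]
85 23 [-136.  -13.] [-21.  11.]
95 7 [-26. -13.] [-22.   3.]
105 3 [-26. -13.] [-22.  -2.]
115 6 [-25. -19.] [-20.   2.]
125 18 [-38. -38.] [-19.  22.]
```

View pics/z6.png

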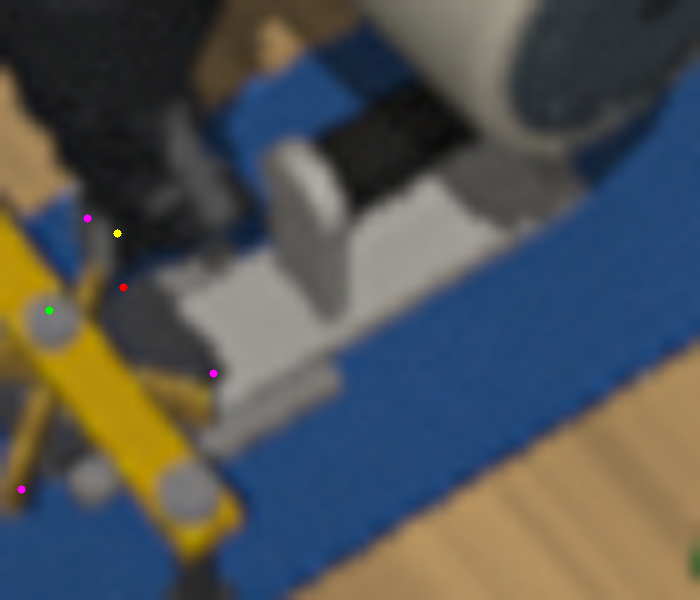

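```bash
python3 - <<'E'
from h import *
g=load('scene')
for v in range(165,184,1):
    us=np.arange(208,232,2); P=bydepth(g,np.c_[us,np.full(len(us),v)]); B=toB(P)
    print(v,' '.join(f'{int(b[0])},{int(b[1])},{int(p[2]*1e3)}' for b,p in zip(B,P)))
E
```

```text
165 -53,-102,-3 -19,-22,123 -15,-2,151 -18,3,155 -21,10,160 -23,18,169 -25,27,178 -29,30,179 -33,35,181 -99,-66,1 -101,-57,10 -108,-55,6
166 -51,-98,-2 -19,-22,118 -16,-3,144 -18,3,150 -25,3,144 -31,4,140 -39,1,130 -27,33,178 -31,37,179 -41,31,164 -100,-55,7 -103,-47,14
167 -49,-96,-3 -53,-90,0 -22,-16,117 -19,2,143 -25,1,137 -32,1,130 -36,5,132 -29,30,168 -32,35,172 -37,38,171 -43,38,166 -102,-46,11
168 -47,-92,-2 -52,-89,-3 -21,-16,113 -18,3,140 -24,4,136 -29,5,133 -35,6,129 -27,32,168 -31,36,168 -34,42,173 -39,44,172 -46,43,164
169 -46,-90,-5 -49,-84,0 -22,-17,106 -19,0,128 -24,2,129 -29,5,127 -22,28,162 -27,32,163 -28,41,172 -33,43,170 -38,45,168 -43,48,169
170 -43,-86,-3 -44,-75,8 -20,-15,103 -20,-3,119 -24,1,121 -25,11,133 -20,33,164 -25,34,162 -27,42,169 -32,44,167 -37,47,166 -43,48,163
171 -37,-75,9 -43,-73,6 -23,-21,89 -22,-6,108 -21,7,127 -21,18,139 -19,33,160 -21,41,168 -25,45,171 -31,46,166 -35,49,166 -95,-37,4
172 -35,-73,7 -39,-66,13 -19,-14,95 -21,-6,104 -25,-1,106 -19,21,141 -21,29,149 -21,41,164 -24,47,169 -30,47,163 -87,-37,6 -92,-32,8
173 -33,-70,7 -37,-64,11 -42,-
[... 646 characters left out ...]
3,-47,7 -23,-14,59 -42,-37,12 -38,-17,40 -44,-14,39 -56,-24,15 -60,-19,18 -67,-18,12 -72,-13,15 -76,-9,17
179 -2,-13,74 -3,-2,86 -15,-12,63 -21,-10,60 -32,-19,39 -36,-14,41 -40,-8,44 -56,-24,10 -58,-15,19 -63,-11,20 -69,-9,16 -74,-5,17
180 1,-5,82 -3,-3,81 -7,1,82 -22,-13,50 -30,-15,40 -35,-11,40 -40,-8,39 -45,-5,38 -56,-12,20 -60,-8,21 -68,-9,12 -72,-3,17
181 3,-2,82 0,2,86 -5,5,85 -20,-11,49 -27,-12,40 -32,-7,42 -38,-5,39 -43,-2,39 -53,-8,21 -60,-7,16 -64,-2,19 -70,0,17
182 5,0,82 0,3,82 -3,7,83 -20,-11,42 -26,-10,39 -29,-2,46 -35,-2,40 -39,3,44 -45,5,41 -57,-3,17 -62,0,18 -68,2,15
183 6,1,79 2,5,80 -2,8,80 -7,12,80 -24,-6,40 -29,-3,39 -33,0,40 -37,6,43 -43,8,41 -56,-1,17 -61,1,14 -66,5,16
```

The picture and depth show that the fingers really end at z ≈ 80 mm, about 30 mm above the reported TCP. They passed over the wing without touching it. I'll go back behind the wing and lower in steps, checking with depth.

send_rows:
  increments:
    - [[0,-0.012,0,0,0,0],[0,-0.012,0,0,0,0],[0,-0.01,0,0,0,0],[0,-0.008,0,0,0,0],[0,-0.002,0,0,0,0],[0,0,-0.005,0,0,0],[0,0,-0.005,0,0,0],[0,0,-0.004,0,0,0],[0,0,0,0,0,0],[0,0,0,0,0,0]]

```text
time_s: 15.8
eef_pos: [0.6131, -0.1669, 0.035]
orientation: [-2.217, 0.018, 2.212]
contact_force: [1.1, 0.3, 0.2]
finger_gap: 0.002
```

```bash
cat > tip.py <<'E'
from h import *
import sys
st(); g=grab('scene'); s=bot.state()
b=toB(s['eef_pos'])[0]
hh,ww=np.mgrid[100:215,180:290]; P=bydepth(g,np.c_[ww.ravel(),hh.ravel()]); B=toB(P)-b
m=(abs(B[:,0])<16)&(abs(B[:,1])<18)&(P[:,2]>.03)&(g['img'][hh.ravel(),ww.ravel()].max(1)<110)
z=P[m][:,2]*1e3
for lo in range(30,140,10):
    k=(z>=lo)&(z<lo+10)
    if k.any(): print(lo,k.sum(),B[m][k].min(0).round(),B[m][k].max(0).round())
im=cv2.resize(g['img'][130:205,180:280],None,fx=8,fy=8,interpolation=cv2.INTER_CUBIC)
cv2.imwrite(f'pics/t{sys.argv[1]}.png',im)
E
python3 tip.py 7
```

```text
t 15.8 board xy [-32.4 -60.7] z 35.0 world [ 0.6131 -0.1669  0.035 ] jaw yaw -90.85 tilt [ 0.002 -0.001 -1.   ] Fb [1.09 0.37] 0.22 T [ 0.005  0.018 -0.03 ]
60 6 [-0. -4.] [11. 12.]
70 9 [-2. -3.] [11. 16.]
80 6 [ 7. -3.] [11. 14.]
90 7 [ 8. -6.] [12. 12.]
100 7 [ 1. -7.] [13. 17.]
110 17 [ -6. -11.] [14. 18.]
120 9 [ 2. -4.] [15. 17.]
130 5 [10. -6.] [16. 17.]
```

View pics/t7.png

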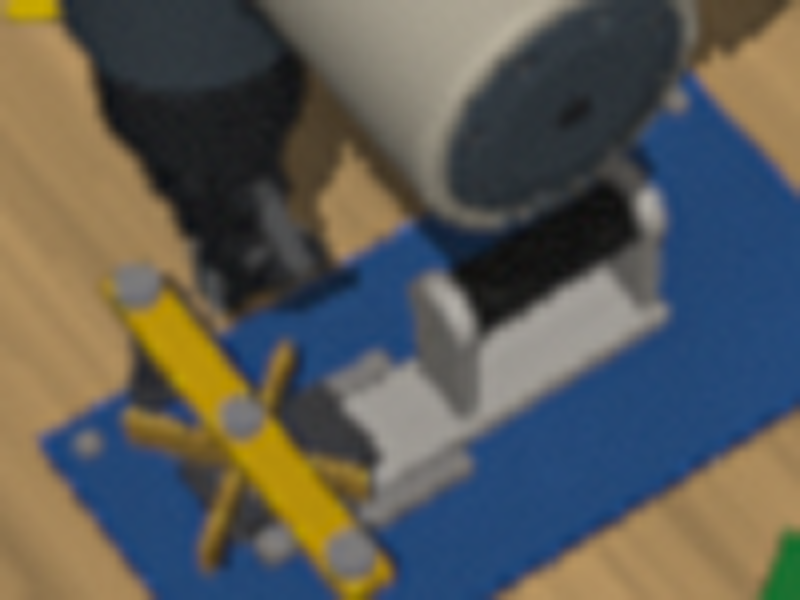

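```bash
python3 - <<'E'
from h import *
for n in ('scene','top'):
    g=load('scene') if n=='scene' else grab('top')
    hh,ww=np.mgrid[0:384,0:512]; P=bydepth(g,np.c_[ww.ravel(),hh.ravel()]); B=toB(P)
    m=(B[:,0]>-200)&(B[:,0]<-60)&(B[:,1]>-120)&(B[:,1]<60)&(P[:,2]>.1)
    print(n,m.sum(),np.percentile(P[m][:,2]*1e3,[0,1,5,50,100]).round())
    i=np.argsort(P[m][:,2])[:8]; print(np.c_[B[m][i],P[m][i,2]*1e3].round().tolist())
E
```

```text
scene 264 [191. 445. 451. 483. 532.]
[[-64.0, -39.0, 191.0], [-72.0, -9.0, 442.0], [-72.0, -12.0, 443.0], [-70.0, -13.0, 446.0], [-73.0, -34.0, 446.0], [-71.0, -31.0, 447.0], [-69.0, -15.0, 448.0], [-68.0, 18.0, 448.0]]
top 1633 [194. 203. 268. 446. 548.]
[[-65.0, -47.0, 194.0], [-65.0, -77.0, 195.0], [-66.0, -52.0, 197.0], [-63.0, -41.0, 197.0], [-65.0, -74.0, 197.0], [-67.0, -49.0, 198.0], [-68.0, -68.0, 199.0], [-68.0, -63.0, 199.0]]
```

Clear above. I'll lower another 16 mm, then start pushing +y.

send_rows:
  increments:
    - [[0,0,-0.005,0,0,0],[0,0,-0.005,0,0,0],[0,0,-0.004,0,0,0],[0,0,-0.002,0,0,0],[0,0,0,0,0,0],[0,0.002,0,0,0,0],[0,0.002,0,0,0,0],[0,0.002,0,0,0,0],[0,0.002,0,0,0,0],[0,0.002,0,0,0,0]]

```text
time_s: 17.15
eef_pos: [0.6134, -0.1562, 0.0183]
orientation: [-2.218, 0.018, 2.211]
contact_force: [0.4, -0.3, 0.4]
finger_gap: 0.002
```

```bash
python3 tip.py 8
```

```text
t 17.15 board xy [-32.3 -50.1] z 18.3 world [ 0.6134 -0.1562  0.0183] jaw yaw -90.86 tilt [ 0.003 -0.001 -1.   ] Fb [ 0.41 -0.29] 0.38 T [-0.022  0.048 -0.019]
40 2 [ 7. -3.] [10.  8.]
50 13 [-5. -5.] [12. 16.]
60 10 [ 3. -5.] [12. 16.]
70 6 [ 7. -4.] [11.  9.]
80 5 [ 6. -9.] [13. 14.]
90 16 [ -7. -17.] [14. 17.]
100 5 [-8. -4.] [14. 17.]
110 9 [  7. -12.] [16. 18.]
120 1 [12. 17.] [12. 17.]
```

View pics/t8.png

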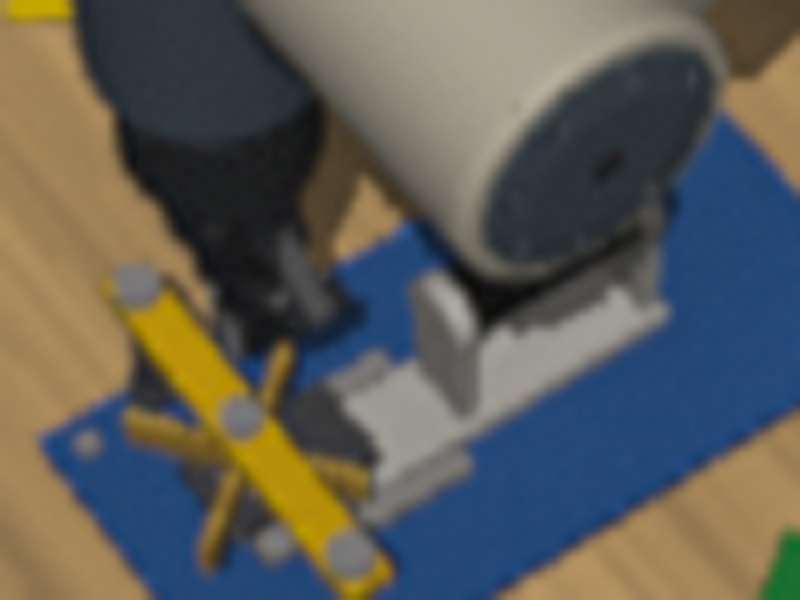

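send_rows:
  increments:
    - [[0,0.002,0,0,0,0],[0,0.002,0,0,0,0],[0,0.002,0,0,0,0],[0,0.002,0,0,0,0],[0,0.002,0,0,0,0],[0,0.002,0,0,0,0],[0,0.002,0,0,0,0],[0,0.002,0,0,0,0],[0,0.002,0,0,0,0],[0,0.002,0,0,0,0]]

```text
time_s: 18.45
eef_pos: [0.6101, -0.1472, 0.0184]
orientation: [2.216, -0.037, -2.225]
contact_force: [-0.6, -6.5, -0.6]
finger_gap: 0.001
```

```bash
python3 tip.py 9
```

```text
t 18.45 board xy [-35.8 -41.1] z 18.4 world [ 0.6101 -0.1472  0.0184] jaw yaw -90.89 tilt [-0.004 -0.018 -1.   ] Fb [-0.5  -6.52] -0.61 T [-1.941  0.057  0.048]
40 3 [ 8. -4.] [11.  7.]
50 8 [ 1. -1.] [13. 17.]
60 9 [ 5. -2.] [13. 16.]
70 6 [ 8. -2.] [13. 12.]
80 7 [ 7. -4.] [15. 17.]
90 13 [-7. -6.] [13. 18.]
100 5 [ 6. -4.] [14. 18.]
```

View pics/t9.png

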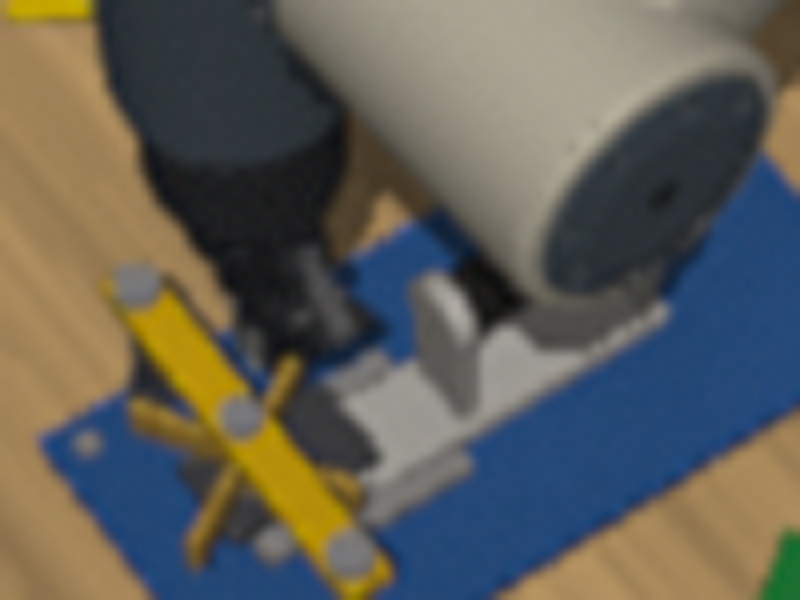

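send_rows:
  increments:
    - [[0.001,0.003,0,0.3,0,0],[0.001,0.003,0,0.3,0,0],[0.001,0.003,0,0.3,0,0],[0.001,0.003,0,0.3,0,0],[0.0005,0.003,0,0.3,0,0],[0,0.003,0,0.3,0,0],[0,0.003,0,0.3,0,0],[0,0.003,0,0.3,0,0],[0,0.003,0,0.3,0,0],[0,0.003,0,0.3,0,0]]

```text
time_s: 19.75
eef_pos: [0.6031, -0.1335, 0.017]
orientation: [-2.175, 0.005, 2.237]
contact_force: [-0.8, -5.1, -0.7]
finger_gap: 0.003
```

```bash
python3 tip.py 10
```

```text
t 19.75 board xy [-43.  -27.6] z 17.0 world [ 0.6031 -0.1335  0.017 ] jaw yaw -91.01 tilt [-0.028  0.013 -1.   ] Fb [-0.71 -5.14] -0.71 T [-1.809  0.071  0.066]
30 2 [-2. -9.] [10. 16.]
40 5 [-2.  1.] [12. 17.]
50 10 [-3. -5.] [12. 17.]
60 8 [ 4. -1.] [13. 17.]
70 4 [12. -8.] [14.  8.]
80 7 [ 11. -13.] [15. 14.]
90 13 [-5. 11.] [14. 18.]
100 3 [ 7. 15.] [14. 15.]
110 4 [11. 13.] [16. 18.]
```

View pics/t10.png

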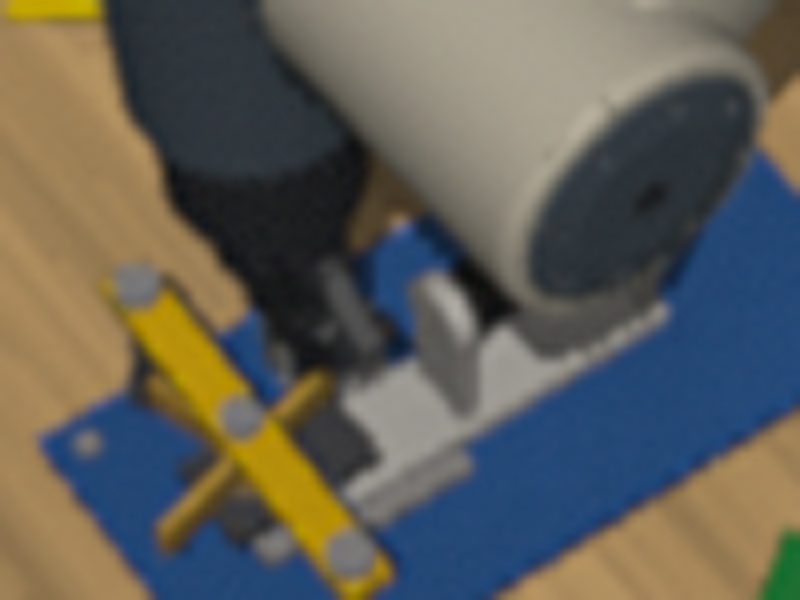

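send_rows:
  increments:
    - [[0.003,0.002,0.001,0,-0.4,0],[0.003,0.002,0,0,-0.4,0],[0.002,0.003,0,0,-0.4,0],[0.002,0.003,0,0.2,0,0],[0.001,0.003,0,0.2,0,0],[0.001,0.003,0,0.2,0,0],[0.0005,0.003,0,0.2,0,0],[0,0.003,0,0.2,0,0],[0,0.003,0,0.2,0,0],[0,0.003,0,0.2,0,0]]

```text
time_s: 21.05
eef_pos: [0.6044, -0.1175, 0.0156]
orientation: [-2.167, -0.003, 2.235]
contact_force: [0.9, -7.2, -3.2]
finger_gap: 0.003
```

```bash
python3 tip.py 11
```

```text
t 21.05 board xy [-42.  -11.5] z 15.6 world [ 0.6044 -0.1175  0.0156] jaw yaw -91.13 tilt [-0.031  0.022 -0.999] Fb [ 1.05 -7.14] -3.24 T [-2.457 -0.431  0.041]
30 5 [ 0. -5.] [14. 16.]
40 9 [-1. -4.] [16. 18.]
50 10 [ 3. -7.] [13. 17.]
60 7 [ 7. -6.] [13. 18.]
70 3 [10. -5.] [14.  7.]
80 7 [  0. -11.] [16. 13.]
90 13 [-0. 11.] [15. 17.]
100 4 [ 9. -7.] [16. 17.]
110 2 [13. 14.] [15. 16.]
120 2 [14. 14.] [14. 14.]
130 1 [14. 14.] [14. 14.]
```

View pics/t11.png

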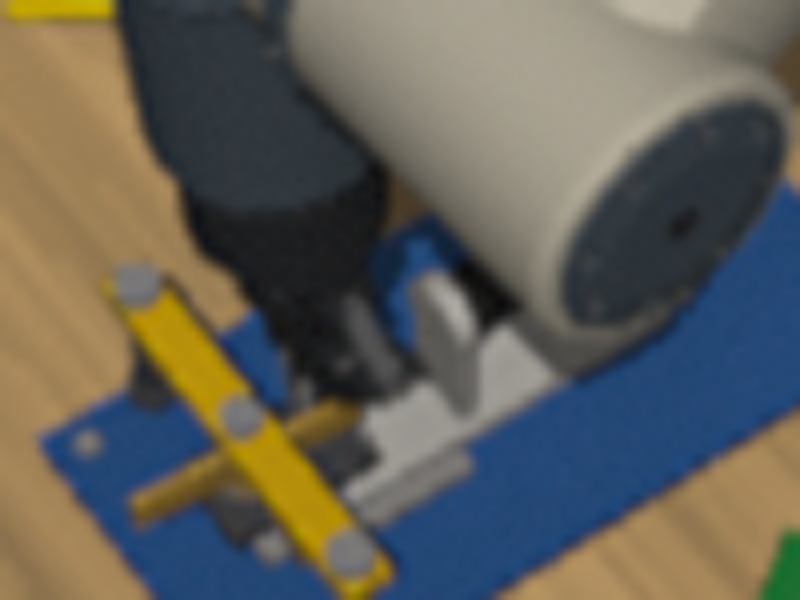

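send_rows:
  increments:
    - [[0,-0.004,0.002,0,-0.6,0],[0.002,0,0,-0.4,-0.6,0],[0.002,0,0,-0.4,-0.6,0],[0,0.002,0,0,0,0],[0,0.003,0,0,0,0],[0.0005,0.003,0,0.2,0,0],[0.0005,0.003,0,0.2,0,0],[0.0005,0.003,0,0.2,0,0],[0.0005,0.003,0,0.2,0,0],[0.0005,0.003,0,0.2,0,0]]

```text
time_s: 22.35
eef_pos: [0.6102, -0.1101, 0.0172]
orientation: [-2.205, 0.009, 2.208]
contact_force: [1.8, -6.9, -2.2]
finger_gap: -0.004
```

```bash
python3 tip.py 12
```

```text
t 22.35 board xy [-36.4  -4. ] z 17.2 world [ 0.6102 -0.1101  0.0172] jaw yaw -91.09 tilt [-0.001  0.011 -1.   ] Fb [ 1.91 -6.84] -2.25 T [-2.782 -0.215 -0.06 ]
30 10 [  7. -16.] [14. 17.]
40 9 [ 4. -5.] [14. 18.]
50 7 [ 8. -4.] [12. 13.]
60 11 [ 5. -6.] [12. 16.]
70 4 [ 8. -7.] [12. 12.]
80 5 [  7. -14.] [13. 17.]
90 18 [-9. -7.] [16. 18.]
100 8 [ 5. -3.] [15. 17.]
110 5 [ 9. -3.] [15. 17.]
120 3 [13. -4.] [15. 18.]
130 1 [12. 17.] [12. 17.]
```

View pics/t12.png

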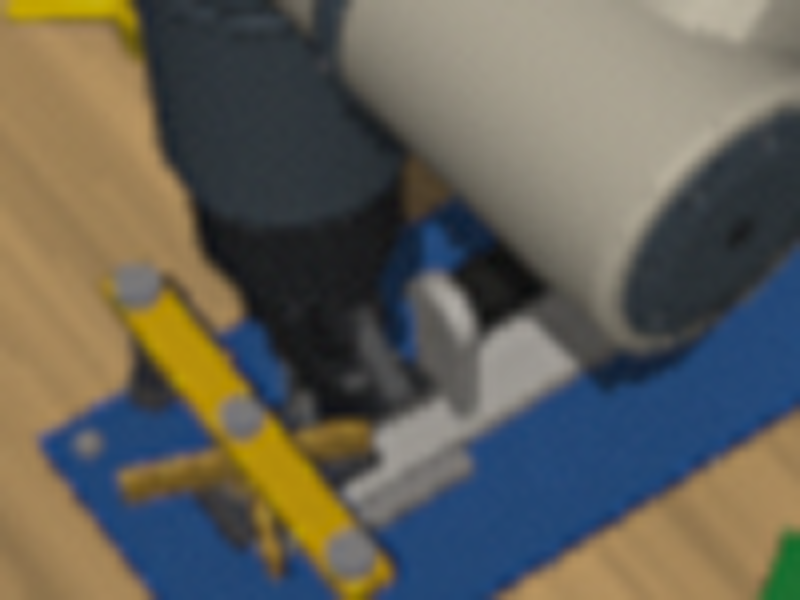

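```bash
cat >> h.py <<'E'
def wing(f,u1,v1,u2,v2,z=.060,o=(180,130),k=8):
    P=toB(onplane(f,[[o[0]+(u1+.5)/k-.5,o[1]+(v1+.5)/k-.5],[o[0]+(u2+.5)/k-.5,o[1]+(v2+.5)/k-.5]],z))
    d=P[0]-P[1]; return P.round(0).tolist(), np.degrees(np.arctan2(d[1],-d[0])).round(1)
E
python3 - <<'E'
from h import *
g=load('scene')
print(wing(g,285,345,205,560,.062)); print(wing(g,355,408,135,510,.0605)); print(wing(g,370,432,120,480,.059))
E
```

```text
([[-36.0, -27.0], [40.0, 34.0]], np.float64(-38.9))
([[-42.0, 11.0], [49.0, 1.0]], np.float64(6.6))
([[-41.0, 23.0], [46.0, -14.0]], np.float64(22.9))
```

send_rows:
  increments:
    - [[0,0.003,0,0.2,0,0],[0,0.003,0,0.2,0,0],[0,0.003,0,0.2,0,0],[0,0.003,0,0.2,0,0],[0,0.003,0,0.2,0,0],[0,0.0025,0,0.2,0,0],[0,0.0025,0,0.2,0,0],[0,0.0025,0,0.2,0,0],[0,0.0025,0,0.2,0,0],[0,0.0025,0,0.2,0,0]]

```text
time_s: 23.65
eef_pos: [0.6081, -0.1014, 0.0172]
orientation: [-2.193, 0.002, 2.213]
contact_force: [-0.2, -7.1, -0.1]
finger_gap: 0.003
```

```bash
python3 tip.py 13
```

```text
t 23.65 board xy [-38.6   4.7] z 17.2 world [ 0.6081 -0.1014  0.0172] jaw yaw -91.13 tilt [-0.009  0.018 -1.   ] Fb [-0.03 -7.1 ] -0.12 T [-2.453  0.1   -0.032]
30 11 [ -8. -16.] [16. 17.]
40 8 [-5. -9.] [14. 17.]
50 8 [-0. -4.] [15. 18.]
60 10 [ 5. -2.] [14. 15.]
70 8 [ 8. -7.] [13.  9.]
80 7 [  6. -12.] [14. 13.]
90 15 [-7. -7.] [15. 17.]
100 9 [-3. -5.] [16. 17.]
110 2 [ 9. 12.] [11. 15.]
120 4 [12. -6.] [16. 15.]
130 1 [12. 17.] [12. 17.]
```

View pics/t13.png

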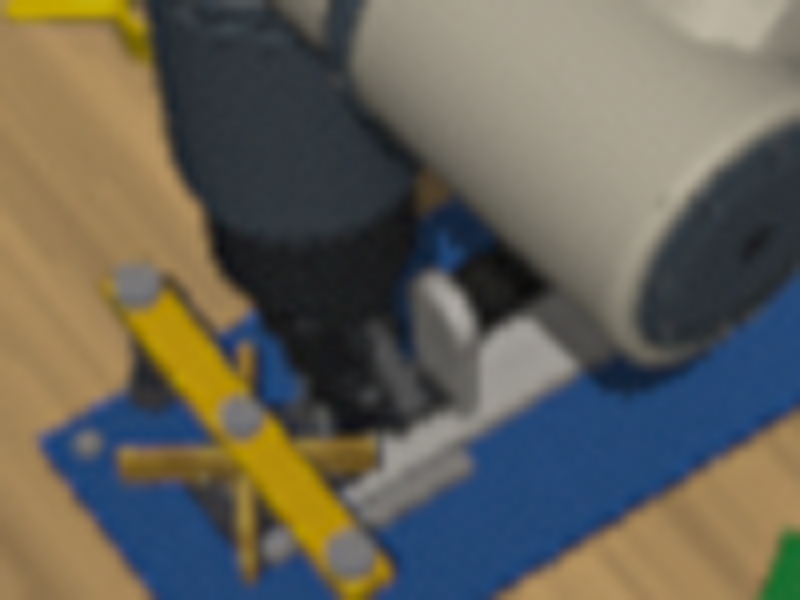

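send_rows:
  increments:
    - [[0.001,0.003,0,0.1,-0.2,0],[0.001,0.003,0,0.1,-0.2,0],[0.001,0.003,0,0.1,0,0],[0.0005,0.003,0,0.1,0,0],[0,0.003,0,0.1,0,0],[0,0.003,0,0.1,0,0],[0,0.003,0,0.1,0,0],[0,0.003,0,0.1,0,0],[0,0.003,0,0.1,0,0],[0,0.003,0,0.1,0,0]]

```text
time_s: 24.95
eef_pos: [0.6049, -0.0869, 0.0166]
orientation: [-2.186, 0.01, 2.226]
contact_force: [-1.7, -5.7, 0.1]
finger_gap: -0.002
```

```bash
python3 -c "
from h import *
print(wing(load('scene'),378,444,118,455,.058))"; python3 tip.py 14
```

```text
([[-41.0, 28.0], [40.0, -25.0]], np.float64(32.9))
t 24.95 board xy [-42.   19.1] z 16.6 world [ 0.6049 -0.0869  0.0166] jaw yaw -91.17 tilt [-0.018  0.011 -1.   ] Fb [-1.65 -5.71] 0.15 T [-1.861  0.348  0.054]
30 6 [  9. -17.] [ 15. -11.]
40 6 [  8. -16.] [15. 17.]
50 10 [ 1. -6.] [14. 18.]
60 10 [ 8. -5.] [13. 17.]
70 3 [12. -3.] [13.  8.]
80 7 [ 8. -4.] [16. 12.]
90 14 [ -2. -10.] [16. 18.]
100 5 [-3. 14.] [12. 18.]
110 2 [12. 15.] [12. 15.]
120 1 [13. 17.] [13. 17.]
```

View pics/t14.png

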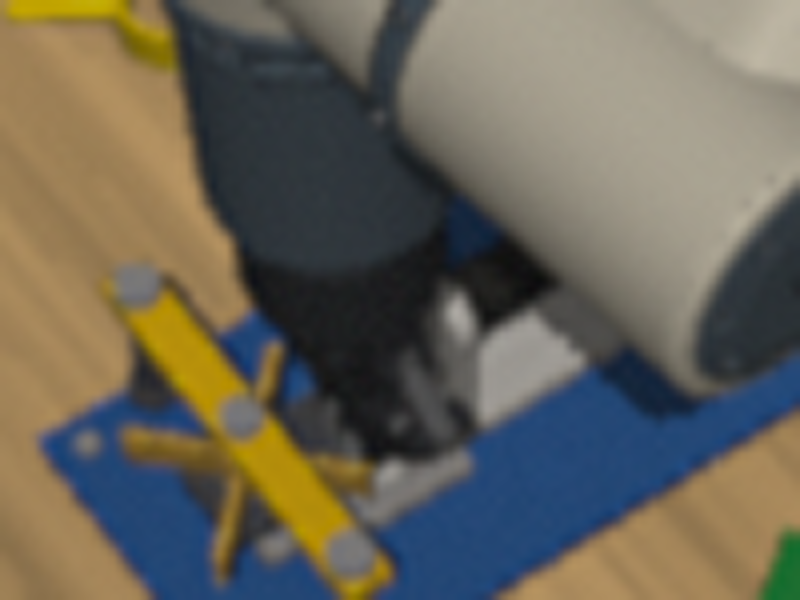

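About 1.55 rad turned and still loose: 5.7 N at roughly 40 mm is 0.22 N m. I'll change over to the next wing.

send_rows:
  increments:
    - [[0,-0.005,0.005,0,0,0],[0.001,0,0.018,0,-0.5,0],[0.001,-0.002,0.016,-0.3,-0.5,0],[0.001,-0.02,0,-0.3,0,0],[0.001,-0.02,0,0,0,0],[0.001,-0.016,0,0,0,0],[0.001,-0.01,0,0,0,0],[0,-0.003,0,0,0,0],[0,0,0,0,0,0],[0,0,0,0,0,0]]

```text
time_s: 26.25
eef_pos: [0.6117, -0.1669, 0.059]
orientation: [-2.213, 0.021, 2.207]
contact_force: [0.5, 0.6, -0.8]
finger_gap: -0.001
```

```bash
python3 tip.py 15
```

```text
t 26.25 board xy [-33.9 -60.8] z 59.0 world [ 0.6117 -0.1669  0.059 ] jaw yaw -91.21 tilt [ 0.002  0.002 -1.   ] Fb [0.51 0.61] -0.81 T [ 0.009 -0.031 -0.033]
90 12 [-3. -2.] [12. 15.]
100 8 [ 6. -3.] [12. 17.]
110 7 [ 8. -0.] [13. 11.]
120 5 [  9. -12.] [13. 14.]
130 18 [ -7. -12.] [14. 18.]
```

View pics/t15.png

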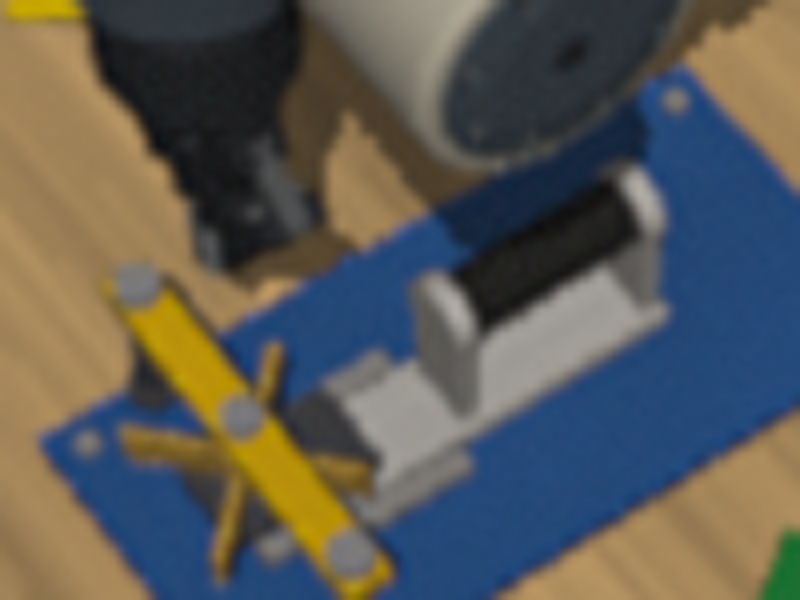

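send_rows:
  increments:
    - [[0,0,-0.015,0,0,0],[0,0,-0.013,0,0,0],[0,0,-0.01,0,0,0],[0,0,-0.005,0,0,0],[0,0,-0.002,0,0,0],[0,0.003,0,0,0,0],[0,0.003,0,0,0,0],[0,0.003,0,0,0,0],[0,0.002,0,0,0,0],[0,0.002,0,0,0,0]]

```text
time_s: 27.55
eef_pos: [0.6113, -0.1538, 0.011]
orientation: [-2.214, 0.022, 2.211]
contact_force: [-0.2, -7.6, -0.9]
finger_gap: 0.004
```

```bash
python3 -c "
from h import *
print(wing(load('scene'),275,343,222,572,.0575), wing(load('scene'),375,465,122,430,.0575))"; python3 tip.py 16
```

```text
([[-35.0, -32.0], [36.0, 40.0]], np.float64(-45.4)) ([[-35.0, 35.0], [33.0, -33.0]], np.float64(44.9))
t 27.55 board xy [-34.5 -47.7] z 11.0 world [ 0.6113 -0.1538  0.011 ] jaw yaw -91.1 tilt [ 0.001 -0.001 -1.   ] Fb [-0.06 -7.56] -0.88 T [-2.67   0.411  0.058]
40 6 [ 8. -1.] [12. 10.]
50 10 [ 7. -5.] [12. 18.]
60 6 [ 7. -5.] [12. 17.]
70 4 [10. -6.] [13. 11.]
80 16 [ -1. -12.] [15. 18.]
90 8 [-6. -5.] [15. 18.]
100 5 [ 7. -3.] [16. 18.]
110 3 [14. -7.] [16. 17.]
120 1 [13. 17.] [13. 17.]
130 1 [16. 18.] [16. 18.]
```

View pics/t16.png

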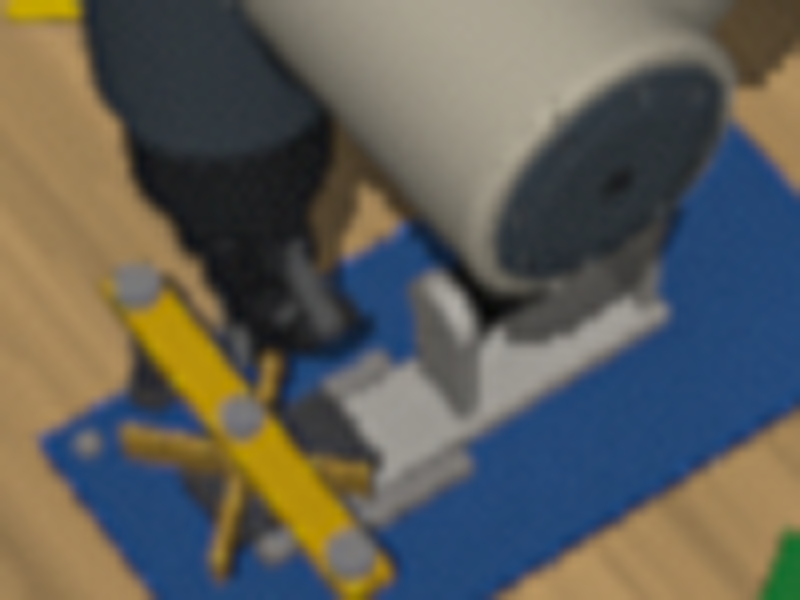

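send_rows:
  increments:
    - [[0,0.002,0.001,0.15,0,0],[0,0.002,0.001,0.15,0,0],[0,0.002,0,0.15,0,0],[0,0.002,0,0.15,0,0],[0.0005,0.002,0,0.15,0,0],[0.0005,0.002,0,0.15,0,0],[0.0005,0.002,0,0.15,0,0],[0,0.002,0,0.15,0,0],[0,0.002,0,0.15,0,0],[0,0.002,0,0.15,0,0]]

```text
time_s: 28.85
eef_pos: [0.6071, -0.1498, 0.0115]
orientation: [-2.196, 0.019, 2.221]
contact_force: [-0.8, -5.2, -1.4]
finger_gap: 0.0
```

```bash
python3 tip.py 17
```

```text
t 28.85 board xy [-38.8 -43.8] z 11.5 world [ 0.6071 -0.1498  0.0115] jaw yaw -91.25 tilt [-0.011  0.004 -1.   ] Fb [-0.69 -5.17] -1.44 T [-2.043 -0.048  0.052]
30 1 [11.  3.] [11.  3.]
40 7 [ 6. -6.] [11. 13.]
50 7 [ 5. -2.] [13. 15.]
60 8 [ 9. -3.] [13. 11.]
70 4 [10. -7.] [15. 14.]
80 11 [-6. -7.] [15. 15.]
90 10 [ 1. -6.] [15. 18.]
100 5 [ 7. -3.] [15. 18.]
110 3 [12. -7.] [16. 16.]
120 3 [12. 15.] [15. 18.]
130 1 [12. 18.] [12. 18.]
```

View pics/t17.png

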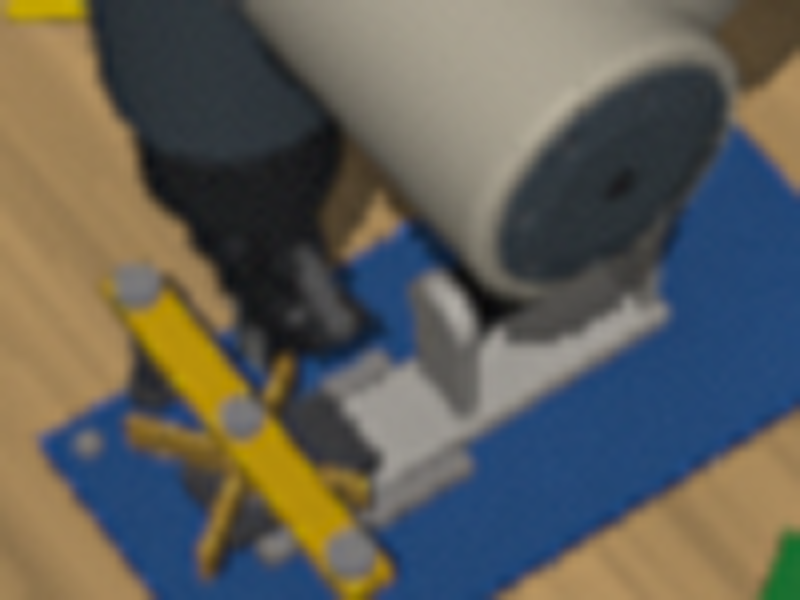

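send_rows:
  increments:
    - [[0.001,0.0025,0,0.2,0,0],[0.001,0.0025,0,0.2,-0.1,0],[0.001,0.0025,0,0.2,-0.1,0],[0.001,0.0025,0,0.2,-0.1,0],[0.001,0.0025,0,0.2,-0.1,0],[0.001,0.0025,0,0.2,-0.1,0],[0.001,0.0025,0,0.2,-0.1,0],[0.001,0.0025,0,0.2,-0.1,0],[0.001,0.0025,0,0.2,-0.1,0],[0.001,0.0025,0,0.2,-0.1,0]]

```text
time_s: 30.15
eef_pos: [0.6037, -0.145, 0.0109]
orientation: [-2.178, 0.012, 2.228]
contact_force: [-3.2, -6.3, -0.5]
finger_gap: -0.001
```

```bash
python3 tip.py 18
```

```text
t 30.15 board xy [-42.3 -39. ] z 10.9 world [ 0.6037 -0.145   0.0109] jaw yaw -91.39 tilt [-0.022  0.013 -1.   ] Fb [-3.09 -6.4 ] -0.54 T [-2.369  0.792  0.108]
30 2 [8. 0.] [12.  5.]
40 6 [ 8. -4.] [13. 12.]
50 6 [8. 2.] [14. 13.]
60 8 [ 9. -8.] [14. 11.]
70 4 [ 13. -14.] [14. 12.]
80 10 [-1. -8.] [15. 15.]
90 10 [ -5. -10.] [15. 17.]
100 3 [10. 15.] [13. 17.]
120 1 [16. 17.] [16. 17.]
130 2 [15. 14.] [16. 17.]
```

View pics/t18.png

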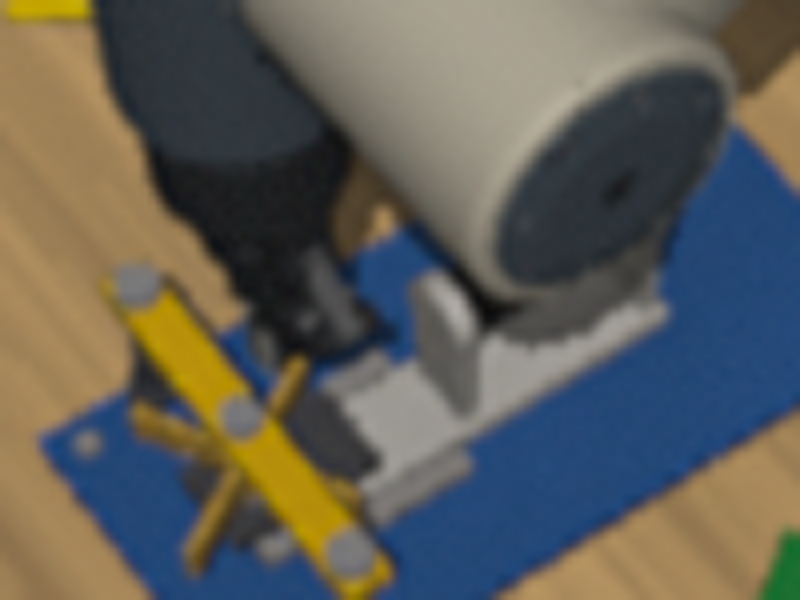

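send_rows:
  increments:
    - [[0,0.003,0.001,0.2,-0.1,0],[0,0.003,0.001,0.2,-0.1,0],[0,0.003,0,0.2,-0.1,0],[0,0.003,0,0.2,-0.1,0],[0,0.003,0,0.2,-0.1,0],[0,0.003,0,0.2,-0.1,0],[0,0.003,0,0.2,-0.1,0],[0,0.003,0,0.2,-0.1,0],[0,0.003,0,0.2,-0.1,0],[0,0.003,0,0.2,-0.1,0]]

```text
time_s: 31.45
eef_pos: [0.5969, -0.1265, 0.0104]
orientation: [-2.171, -0.008, 2.212]
contact_force: [0.2, -5.3, -1.6]
finger_gap: 0.001
```

```bash
python3 tip.py 19
```

```text
t 31.45 board xy [-49.3 -20.6] z 10.4 world [ 0.5969 -0.1265  0.0104] jaw yaw -91.54 tilt [-0.018  0.034 -0.999] Fb [ 0.32 -5.26] -1.64 T [-1.956  0.068  0.048]
30 5 [6. 3.] [15. 18.]
40 7 [ 5. -5.] [14. 18.]
50 11 [-1. -3.] [13. 16.]
60 7 [ 9. -8.] [13.  8.]
70 2 [12. -6.] [13. -2.]
80 10 [ -2. -13.] [15. 15.]
90 14 [-6.  9.] [14. 16.]
100 5 [ 7. 12.] [16. 15.]
110 3 [12. 13.] [16. 14.]
120 2 [14. 14.] [15. 18.]
130 3 [14. 16.] [16. 18.]
```

View pics/t19.png

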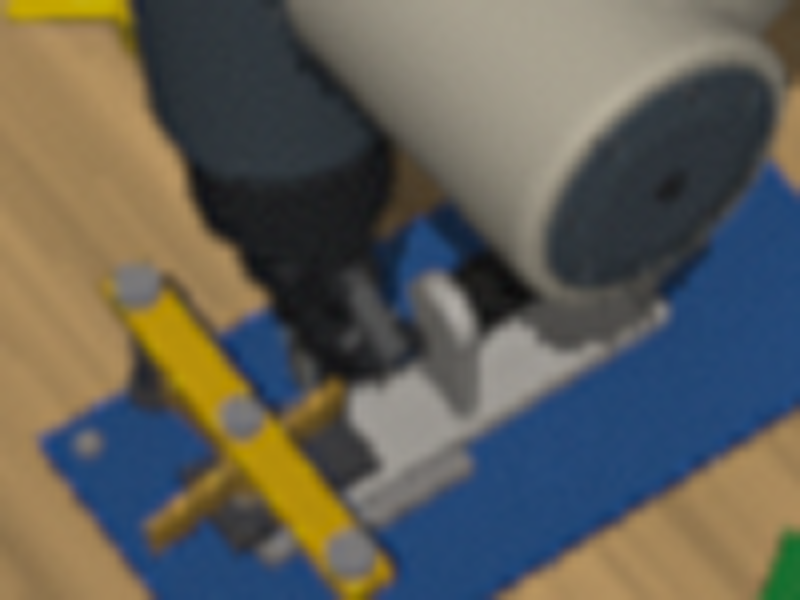

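send_rows:
  increments:
    - [[0,-0.004,0.002,-0.3,-0.3,0],[0.004,0,0,-0.5,-0.4,0.2],[0.004,0,0,-0.5,-0.4,0.2],[0.002,0,0,-0.3,0,0],[0,0.003,0,0,0,0],[0,0.003,0,0.1,0,0],[0,0.003,0,0.1,0,0],[0,0.003,0,0.1,0,0],[0,0.003,0,0.1,0,0],[0,0.003,0,0.1,0,0]]

```text
time_s: 32.75
eef_pos: [0.6087, -0.1207, 0.0135]
orientation: [-2.216, 0.021, 2.21]
contact_force: [1.4, -10.3, -3.4]
finger_gap: 0.002
```

```bash
python3 tip.py 20
```

```text
t 32.75 board xy [-37.6 -14.7] z 13.5 world [ 0.6087 -0.1207  0.0135] jaw yaw -91.01 tilt [ 0.003 -0.001 -1.   ] Fb [  1.62 -10.3 ] -3.36 T [-3.739 -0.469 -0.064]
30 7 [-6. -3.] [14. 18.]
40 5 [-6. -1.] [12. 17.]
50 9 [ 6. -4.] [12. 15.]
60 7 [ 7. -4.] [12. 12.]
70 5 [ 8. -0.] [13. 13.]
80 13 [ -6. -12.] [13. 17.]
90 11 [-7. -4.] [16. 17.]
100 7 [  4. -13.] [15. 17.]
110 7 [10. -6.] [16. 18.]
```

View pics/t20.png

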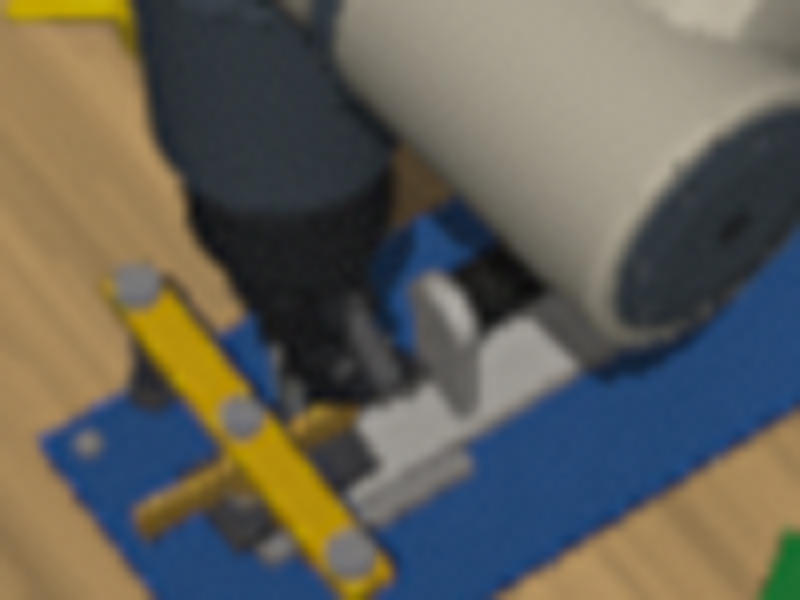

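send_rows:
  increments:
    - [[0,0.002,0,0.1,0,0],[0,0.002,0,0.1,0,0],[0,0.002,0,0.1,0,0],[0,0.002,0,0.1,0,0],[0,0.002,0,0.1,0,0],[0,0.002,0,0.1,0,0],[0,0.002,0,0.1,0,0],[0,0.002,0,0.1,0,0],[0,0.002,0,0.1,0,0],[0,0.002,0,0.1,0,0]]

```text
time_s: 34.05
eef_pos: [0.6085, -0.1213, 0.0136]
orientation: [-2.216, 0.036, 2.218]
contact_force: [1.2, -8.0, -2.3]
finger_gap: 0.002
```

```bash
python3 -c "
from h import *
print(wing(load('scene'),352,408,138,515,.056))"; python3 tip.py 21
```

```text
([[-43.0, 8.0], [48.0, 1.0]], np.float64(4.7))
t 34.05 board xy [-37.8 -15.2] z 13.6 world [ 0.6085 -0.1213  0.0136] jaw yaw -91.16 tilt [-0.001 -0.012 -1.   ] Fb [ 1.33 -7.94] -2.3 T [-2.859 -0.394 -0.024]
30 5 [ 9. -1.] [15. 17.]
40 8 [-10.   2.] [12. 18.]
50 6 [ 8. -6.] [12. 12.]
60 10 [ 7. -4.] [13. 15.]
70 4 [10. -3.] [13. 10.]
80 13 [ -8. -10.] [14. 18.]
90 8 [-5. -3.] [13. 17.]
100 6 [ 8. -5.] [15. 18.]
110 2 [14. -4.] [15. -2.]
```

View pics/t21.png

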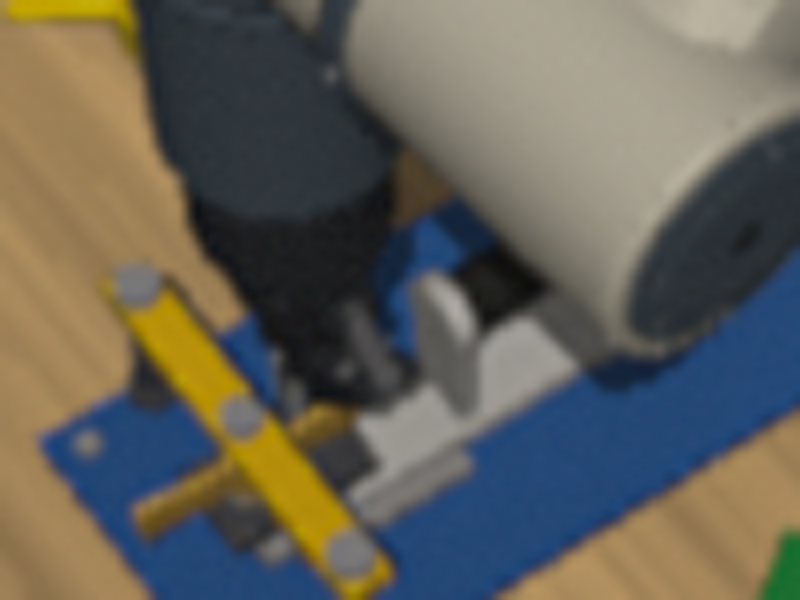

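send_rows:
  increments:
    - [[0,0.0025,0,0.2,0,0],[0,0.0025,0,0.2,0,0],[0,0.0025,0,0.2,0,0],[0,0.0025,0,0.2,0,0],[0,0.0025,0,0.2,0,0],[0,0.003,0,0.2,0,0],[0,0.003,0,0.2,0,0],[0,0.003,0,0.2,0,0],[0,0.003,0,0.2,0,0],[0,0.003,0,0.2,0,0]]

```text
time_s: 35.35
eef_pos: [0.6083, -0.1204, 0.0137]
orientation: [-2.21, 0.041, 2.223]
contact_force: [1.7, -11.7, -3.0]
finger_gap: -0.0
```

```bash
python3 tip.py 22
```

```text
t 35.35 board xy [-38.1 -14.3] z 13.7 world [ 0.6083 -0.1204  0.0137] jaw yaw -91.32 tilt [-0.006 -0.014 -1.   ] Fb [  1.94 -11.68] -2.98 T [-3.91  -0.585 -0.095]
30 7 [-1. -4.] [14. 18.]
40 2 [10. -2.] [11.  8.]
50 9 [ 7. -5.] [13. 16.]
60 9 [ 8. -3.] [13. 17.]
70 7 [  8. -13.] [13. 14.]
80 9 [-8. -4.] [14. 17.]
90 12 [-2. -8.] [14. 18.]
100 6 [ 5. -1.] [15. 17.]
110 2 [15. -4.] [15. -3.]
```

View pics/t22.png

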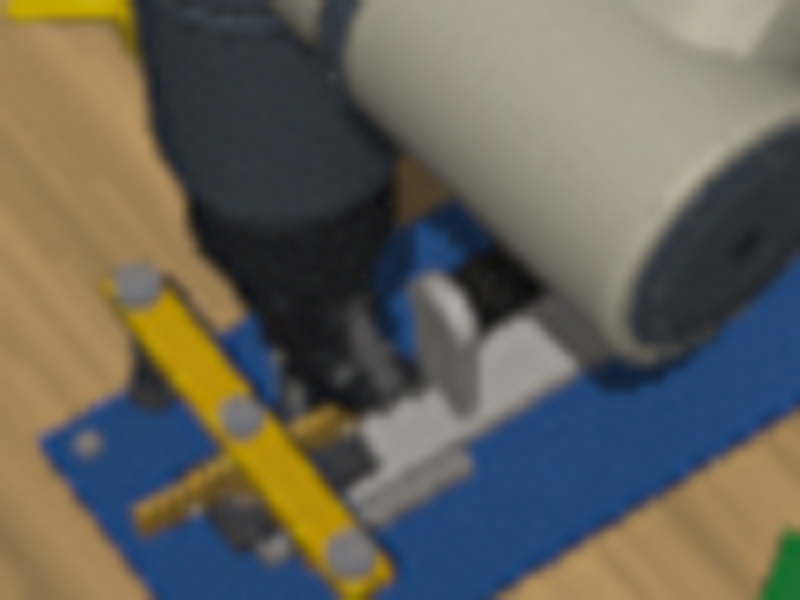

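The wing stalls at 11.7 N, so the foot is in contact, but the lever is uncertain. I'll re-seat with the tool turned -15°. The wing tip then bears on the finger at a known 48 mm lever, where snug is about 7.7 N.

send_rows:
  increments:
    - [[0,-0.006,0,0,0,0],[-0.002,-0.002,0,0.3,0,-5],[-0.002,0,0,0.3,0,-5],[-0.002,0,0,0.2,0,-5],[0,0,0,0,0,0],[0,0.0015,0,0,0,0],[0,0.0015,0,0,0,0],[0,0.0015,0,0,0,0],[0,0.001,0,0,0,0],[0,0.001,0,0,0,0]]

```text
time_s: 36.65
eef_pos: [0.6023, -0.1203, 0.0132]
orientation: [-2.057, 0.296, 2.073]
contact_force: [0.3, -2.1, -0.8]
finger_gap: 0.005
```

```bash
cat > avg.py <<'E'
from h import *
F=[];c,si=np.cos(YAW),np.sin(YAW); Q=np.array([[c,si],[-si,c]])
for i in range(5):
    s=bot.state(); F.append(np.r_[Q@s['contact_force'][:2],s['contact_force'][2],s['ft_torque']]); bot.grab_frame('scene')
F=np.array(F); print('meanF',F.mean(0).round(2),'sd',F.std(0).round(2))
E
python3 tip.py 23; python3 avg.py
```

```text
t 36.65 board xy [-44.1 -14.4] z 13.2 world [ 0.6023 -0.1203  0.0132] jaw yaw -106.53 tilt [-0.007  0.005 -1.   ] Fb [ 0.29 -2.09] -0.81 T [-0.795 -0.072  0.061]
30 2 [12. -1.] [14.  1.]
40 6 [-3. -6.] [13. 17.]
50 4 [10. -5.] [13. 12.]
60 3 [11. -1.] [12.  4.]
80 8 [3. 2.] [16. 12.]
90 5 [ 7. 10.] [16. 16.]
100 5 [ 12. -16.] [16. 14.]
meanF [ 0.23 -0.87 -0.02 -0.43 -0.06  0.01] sd [0.51 0.62 0.49 0.04 0.03 0.03]
```

View pics/t23.png

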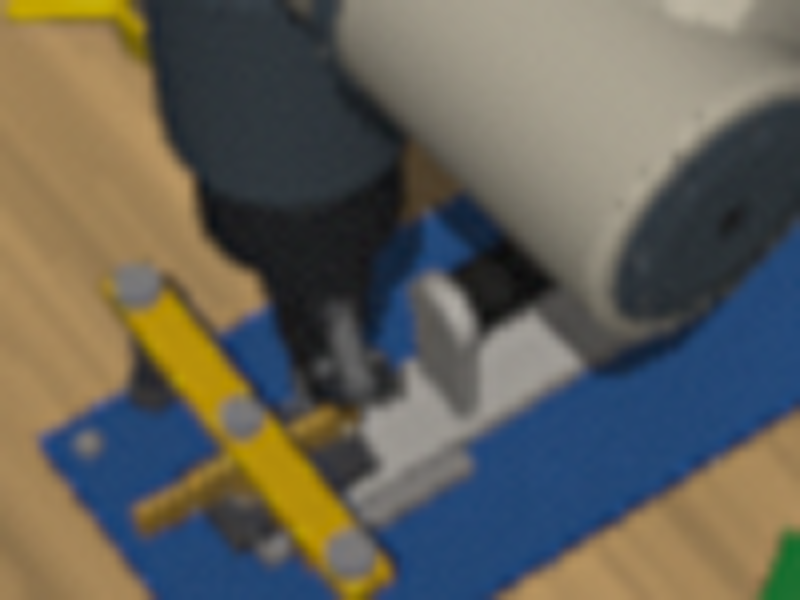

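send_rows:
  increments:
    - [[0,0.0012,0,0.1,0,0],[0,0.0012,0,0.1,0,0],[0,0.0012,0,0.1,0,0],[0,0.0012,0,0.1,0,0],[0,0.0015,0,0.1,0,0],[0,0.0015,0,0.1,0,0],[0,0.0015,0,0.1,0,0],[0,0.0015,0,0.1,0,0],[0,0.0015,0,0.1,0,0],[0,0.0015,0,0.1,0,0]]

```text
time_s: 38.2
eef_pos: [0.6022, -0.1199, 0.0133]
orientation: [-2.054, 0.298, 2.074]
contact_force: [0.3, -7.1, -1.3]
finger_gap: -0.003
```

```bash
python3 -c "
from h import *
st()"; python3 avg.py
```

```text
t 38.2 board xy [-44.2 -13.9] z 13.3 world [ 0.6022 -0.1199  0.0133] jaw yaw -106.6 tilt [-0.009  0.005 -1.   ] Fb [ 0.44 -7.11] -1.3 T [-2.405 -0.366  0.121]
meanF [ 0.82 -7.25 -1.44 -2.43 -0.36  0.03] sd [0.34 0.32 0.39 0.02 0.04 0.05]
```

send_rows:
  increments:
    - [[0,0.0015,0,0.1,0,0],[0,0.0015,0,0.1,0,0],[0,0.0015,0,0.1,0,0],[0,0.0017,0,0.1,0,0],[0,0.0017,0,0.1,0,0],[0,0.0017,0,0.1,0,0],[0,0.0017,0,0.1,0,0],[0,0.0017,0,0.1,0,0],[0,0.0017,0,0.1,0,0],[0,0.0017,0,0.1,0,0]]

```text
time_s: 39.7
eef_pos: [0.6021, -0.12, 0.0134]
orientation: [-2.054, 0.304, 2.077]
contact_force: [1.4, -6.3, -1.5]
finger_gap: -0.001
```

```bash
python3 tip.py 25; python3 avg.py
```

```text
t 39.7 board xy [-44.3 -14.1] z 13.4 world [ 0.6021 -0.12    0.0134] jaw yaw -106.68 tilt [-0.011  0.001 -1.   ] Fb [ 1.54 -6.29] -1.54 T [-2.627 -0.361 -0.017]
30 4 [ 9. -3.] [14. 18.]
40 4 [10. -6.] [12.  7.]
50 4 [11. -4.] [14. 18.]
60 3 [11. -4.] [13.  5.]
80 3 [8. 6.] [16. 12.]
90 8 [ 4. 10.] [15. 17.]
100 3 [12. -7.] [16. 13.]
110 1 [ 16. -13.] [ 16. -13.]
meanF [ 1.48 -7.57 -1.84 -2.68 -0.43  0.03] sd [0.44 0.31 0.63 0.02 0.02 0.03]
```

View pics/t25.png

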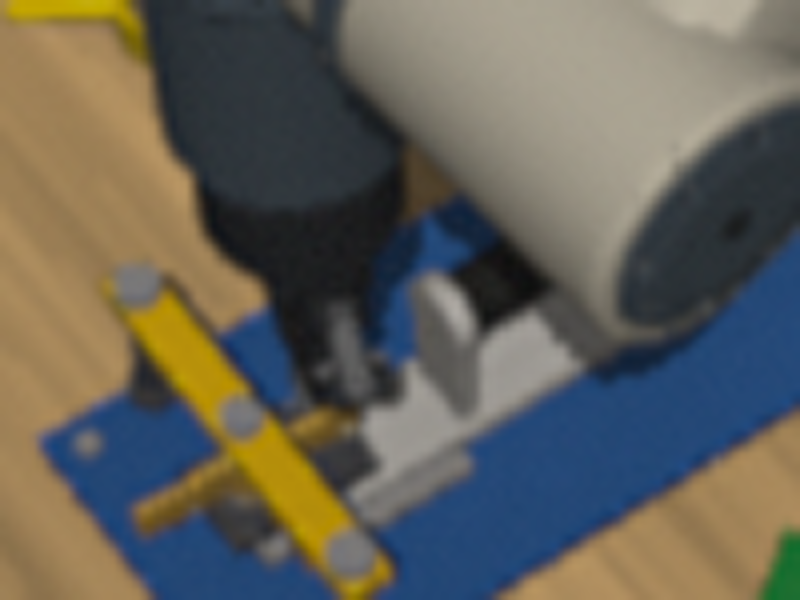

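It holds without slipping at 7.57 N × 48 mm ≈ 0.36 N m, so it is about snug. One slightly firmer push, to about 8.1 N, bounds it from below. By torque it cannot take the foot past about 60 N.

send_rows:
  increments:
    - [[0,0.0016,0,0.1,0,0],[0,0.0016,0,0.1,0,0],[0,0.0017,0,0.1,0,0],[0,0.0017,0,0.1,0,0],[0,0.0018,0,0.1,0,0],[0,0.0018,0,0.1,0,0],[0,0.0018,0,0.1,0,0],[0,0.0018,0,0.1,0,0],[0,0.0018,0,0.1,0,0],[0,0.0018,0,0.1,0,0]]

```text
time_s: 41.25
eef_pos: [0.602, -0.1202, 0.0134]
orientation: [-2.053, 0.311, 2.08]
contact_force: [1.3, -7.7, -1.9]
finger_gap: 0.002
```

```bash
python3 -c "
from h import *
st()"; python3 avg.py
```

```text
t 41.25 board xy [-44.4 -14.2] z 13.4 world [ 0.602  -0.1202  0.0134] jaw yaw -106.77 tilt [-0.014 -0.005 -1.   ] Fb [ 1.47 -7.65] -1.87 T [-2.791 -0.404  0.014]
meanF [ 1.16 -7.86 -2.04 -2.78 -0.46  0.05] sd [0.21 0.39 0.11 0.01 0.04 0.02]
```

Still no slip at 7.86 N (≈ 0.375 N m), which agrees with the earlier tightening push of about 11.3 N at about 33 mm. I'll release, retreat and check.

send_rows:
  increments:
    - [[0,-0.003,0,0,0,0],[0,-0.005,0,0,0,0],[0,0,0.012,0,0,0],[0,0,0.02,0,0,0],[0,0,0.03,0,0,0],[0,0,0.03,0,0,0],[-0.01,0.03,0.03,0,0,0],[-0.03,0.05,0.02,0,0,0],[-0.04,0.05,0,0,0,0],[-0.04,0.05,0,0,0,0]]

```text
time_s: 42.75
eef_pos: [0.4835, 0.0532, 0.1655]
orientation: [-2.054, 0.309, 2.068]
contact_force: [1.0, 1.6, 1.4]
finger_gap: 0.003
```

send_rows:
  increments:
    - [[-0.03,0.05,0,0,0,0],[-0.02,0.05,0,0,0,0],[0,0.02,0,0,0,0],[0,0,0,0,0,0],[0,0,0,0,0,0],[0,0,0,0,0,0],[0,0,0,0,0,0],[0,0,0,0,0,0],[0,0,0,0,0,0],[0,0,0,0,0,0]]

```text
time_s: 44.0
eef_pos: [0.4298, 0.1783, 0.1718]
orientation: [-2.059, 0.297, 2.061]
contact_force: [0.0, -0.4, 1.0]
finger_gap: -0.001
```

```bash
python3 look.py 30; python3 - <<'E'
from h import *
f=load('top'); g=load('scene')
cv2.imwrite('pics/top30.png',cv2.resize(f['img'],(800,600),interpolation=cv2.INTER_CUBIC))
for fr,n in ((f,'top'),(g,'scene')):
    hh,ww=np.mgrid[0:384,0:512]; P=bydepth(fr,np.c_[ww.ravel(),hh.ravel()])
    B=toB(P)
    m=(abs(B[:,1])<24)&(B[:,0]>-300)&(B[:,0]<-60)&(P[:,2]>.06)&(P[:,2]<.12)
    q=B[m]; print(n,m.sum(),q.min(0).round(),q.max(0).round(),q.mean(0).round(1))
    s=(abs(B[:,1])<18)&(B[:,0]>-45)&(B[:,0]<-14)&(P[:,2]>.025)&(P[:,2]<.045); print('strap top z',np.median(P[s][:,2]*1e3).round(1),s.sum())
E
```

```text
t 44.0 board xy [-221.6  281.3] z 171.8 world [0.4298 0.1783 0.1718] jaw yaw -106.86 tilt [ 0.001  0.008 -1.   ] Fb [ 0.04 -0.36] 0.99 T [ 0.014  0.036 -0.005]
top 335 [-182.  -17.] [-86.  17.] [-135.1    1.2]
strap top z 35.7 106
scene 317 [-183.  -16.] [-83.  20.] [-131.2    6.6]
strap top z 35.6 48
```

View pics/L30.png

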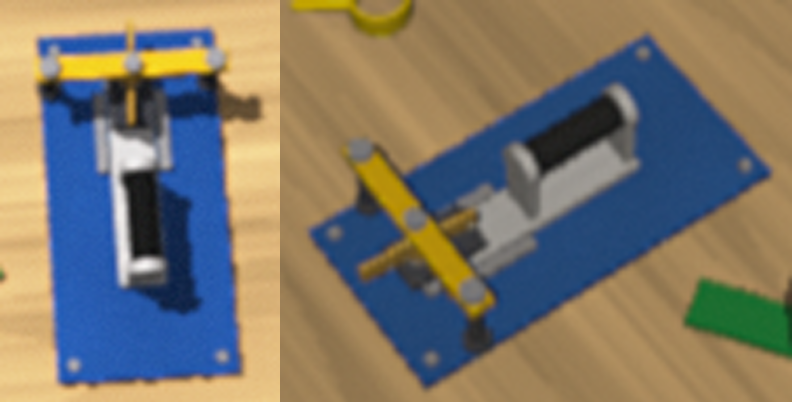

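View pics/top30.png

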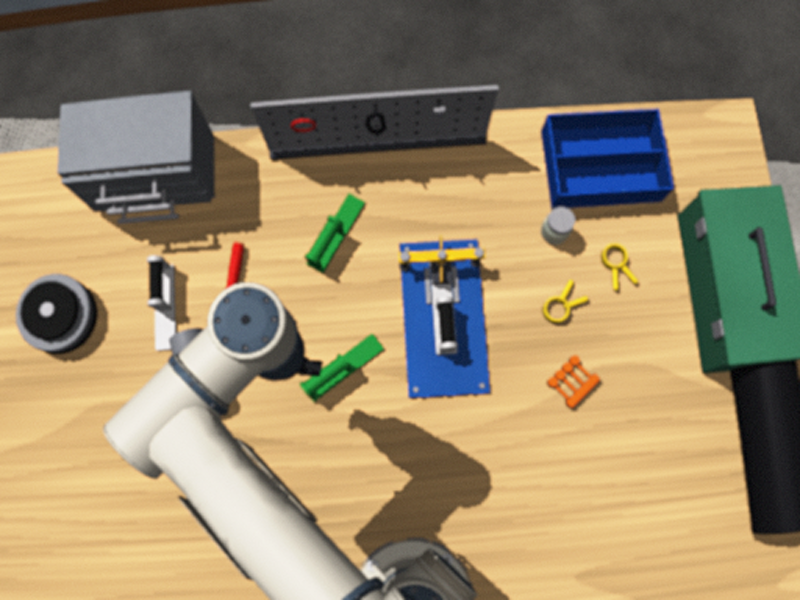

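The handle is still home with its uprights at -182/-85 mm. The strap top is at 35.6 mm, inside the 35–38 mm expected at snug. The wing stands in line with the handle at (440,255) in the top view, and no bystander has moved. Handing in.

```bash
python3 -c "
from rig import bot
print(bot.close_job(), bot.state()['time_s'])"
```

```text
the job is handed in; nothing more can be done
the job is handed in; nothing more can be done
```

The handle is home against the stop and clamped. The job was handed in about 44 s into the 72 s allowed, and no verdict was reported.

**What I did:** I pushed the handle about 34 mm forward with the shut fingers until it stopped. Then I turned the nut about 2.4 rad clockwise with the fingers, in two strokes on wings in front of the bridge, until it stalled. Last, I pushed at the wing tip, a known 48 mm lever, and the nut held at 7.86 N (about 0.375 N m) without slipping.

**Last checks:**
- **Handle:** the bar's near end was at -184 mm in the top view and -182 mm in the scene view (board frame) against -183 expected. It had not shifted after clamping.
- **Strap:** its top was at 35.6 mm, inside the 35–38 mm expected at snug.
- **Robot and bystanders:** the arm was clear of everything. No bystander in view appeared moved in the top picture; the arm partly hid the dumbbell and screwdriver.

**What disagreed or stayed uncertain:**
- The fingers really end about 29 mm above the reported TCP. My first pass at the nut went over the wings without touching them, and I corrected for it afterwards.
- The foot force was inferred from torque, not measured. I put it at about 50–60 N, or about 40 N if the nut's own friction is higher than stated.

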